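# Demagnetise a batch of steel collars

## Robot

A 6-joint arm with a two-finger parallel gripper is mounted at the origin on the work surface. World frame = base frame: x ahead of the robot, y to its left, z up, the work surface at z = 0. Lengths are in mm, angles in rad, forces in N, time in s.
With the tool pointing down it reaches from about 350 to 925 mm from the base axis. Payload 6.4 kg.
Tool frame: the origin (TCP) lies at the very end of the fingers, on their centre line; the grasp point (between the pads) lies 19 mm behind it (env.hold_point_z is the distance from the TCP to the grasp point, in mm); z points along the fingers, y is the direction in which the jaws open and shut (so a half turn about z gives the same grasp; the last joint's range is limited). The gripper opens to 85 mm and grips with 20 to 120 N. Pads are 22 mm wide; open, the fingers measure 114 mm over their backs; the gripper's body (76 mm by 85 mm) begins 54 mm behind the grasp point. The pads swing forward as they close: fully open they stand 13 mm farther back than shut.
Start: joints at [0.944, 0.245, 1.558, -0, 1.339, -0.174], TCP at [284.364, 584.509, 231.29] pointing down, gripper open.
Joint ranges: [-3.13, 3.13], [-1.02, 2.26], [0.13, 2.54], [-0.95, 4.09], [0.21, 2.88], [-2.74, 2.74]. Speed limits (rad/s): [2.57, 2.57, 3.14, 3.14, 3.14, 3.14].

## Interface

Orientations are given as a unit quaternion [x, y, z, w].
In Python, from bench import env gives the robot as it stands.
- The arm moves only by the shell command python3 -m handwheel 'ROWS' [FORCE]. ROWS is a JSON object of lists of equal length, an entry for each row: "grip": the closure, from -1 (fully open) to 1 (shut), so that 0 is half open; "travel": the shift along the tool's x, y, z in mm, a list of three; "dr": the turn, a rotation vector about the tool's x, y, z in degrees, a list of three. A call has 1 to 5 rows; each row is the pose to reach, as a shift and turn from the pose commanded when the call began, along the tool's axes at that moment; what a row does not reach only later rows make up. A row lasts 1/10 s, in which the tool goes at most 50 mm and 8.59 degrees, less where a joint would pass 70% of its speed; a pose out of reach is approached as far as the arm can. A call with a gripper value outside its range is refused whole. The fingers move at their own pace and stop on an object; FORCE is the grip in N (left out, the last holds). Time passes only in rows, so rows that repeat a pose let the fingers close. It gives the time, the measured TCP pose, the force and the opening at its end, in the units of the state.
- env.sense(): the state, without advancing time (a new reading comes with each control period).
- env.camera(name): name is "side" or "top"; returns the picture (384x512x3 uint8, blue, green, red); there is no depth.
- env.get_calibration(name): a dict with "fx", "fy", "cx", "cy" (pixels), "R" (3x3) and "t" (3): a world point X has camera coordinates R X + t. Camera axes: x right, y down, z forward; pixel columns grow to the right and rows downward; lengths in mm; the calibration is good to about 2 mm. A picture is of the moment at which its call begins. get_calibration takes no time and is no camera call.
- env.hand_in(): hands the job in, once; it reports no verdict.
The state is a dict: "t": time; "q": joint angles; "joint_velocities": joint speeds; "effort": joint torques, N m; "tcp_pos": TCP position; "orientation": TCP orientation; "ft_force": force on the tool from outside, world axes, zero at the start; "moment": the same for the moment, N m; "width": opening from 0.0 (shut) to 1.0 (fully open).
Only numpy, scipy, OpenCV 4.12 (cv2) and the standard library are available. Lean on these libraries where they do the work, as an engineer would, in place of code of your own. Each camera call takes 0.05 s, during which the arm holds its last target.

## Task

Thread all the steel collars that are on the bench onto the demagnetiser's post, widest at the bottom and narrowest on top, each fully home, and let go of them. Then, with them on the post, turn the dial until its white pointer meets the red marker, press the green button fully down for a moment, and turn the dial back to the blue zero line. Finally unload all the collars into the yellow tray, side by side and flat on its floor, and leave the other things on the bench where they are.

Things in the scene. Friction and masses are not known exactly. Their poses are not given: they have to be found in the camera images.
- collar_62: steel collar (thick ring) with blue colour band round its rim; outer diameter 62 mm, bore 20 mm, 16 mm high; 330 g; origin at its centre (8 mm above its underside), z along its axis. May be absent.
- collar_54: steel collar (thick ring) with orange colour band round its rim; outer diameter 54 mm, bore 20 mm, 16 mm high; 245 g; origin at its centre (8 mm above its underside), z along its axis. May be absent.
- collar_46: steel collar (thick ring) with white colour band round its rim; outer diameter 46 mm, bore 20 mm, 16 mm high; 170 g; origin at its centre (8 mm above its underside), z along its axis. May be absent.
- collar_38: steel collar (thick ring) with red colour band round its rim; outer diameter 38 mm, bore 20 mm, 16 mm high; 105 g; origin at its centre (8 mm above its underside), z along its axis. May be absent.
- unit: bench demagnetiser, a fixed grey box 250 mm (x) by 190 mm (y) by 50 mm high, origin at the centre of its underside, z up. On its top: the steel post at local (55, -35) mm, the dial at (-65, 35) mm, the green start button at (60, 60) mm
- post_seat (a point): centre of the foot of the upright steel post, on the top face of the unit; post diameter 16 mm, 62 mm tall, its last 10 mm tapering to 6 mm
- dial (a joint): angle of the black dial, rad: 0 with its pointer on the blue zero line (end stop), growing as it is turned clockwise seen from above, to 4.5
- dial_grip (a point): on the dial's axis at the height to grip (34 mm above the unit's top). The grip is an upright bar 48 mm long, 14 mm wide, its top 41 mm above the unit's top, standing on a round disc of 60 mm diameter whose top is 11 mm above the unit's top; the bar lies along the line from the axis to the pointer
- dial_pointer (a point): just outside the dial disc's rim, 34 mm from the axis, in line with the dial's white pointer line (white stripes on the disc's rim and on one half of the bar's top); turns with the dial
- marker_tip (a point): tip of the red marker on the dark scale round the dial, 34 mm from the dial's axis, level with dial_pointer; it stays put and only the eye meets it (nothing to touch)
- start (a joint): travel of the green start button, m: 0 up, 0.006 fully down; a spring returns it; 5 N pushes it fully down
- start_top (a point): centre of the top of the green button (28 mm diameter)
- tray: fixed yellow tray, 270 mm (x) by 180 mm (y), walls 26 mm high and 4 mm thick, floor 4 mm thick; origin at the centre of its underside
- fitting: bystander: turned steel fitting standing upright, 22 mm diameter, 38 mm high, origin under its foot
- wrench: bystander: steel wrench lying flat, 180 mm long, origin at its middle
- screwdriver: bystander: red screwdriver lying, 200 mm long, origin at its middle
- oil_bottle: bystander: white plastic bottle, 56 mm diameter, 110 mm high, origin under its foot
- grease_tin: bystander: tin, 80 mm diameter, 70 mm high, origin under its foot
- gauge_block: bystander: dark wooden block 90 by 50 by 30 mm with steel pins, origin under its centre
Not all that is in view belongs to the job. What is shaped like the collar_54 but black, brown or purple is not meant.

How it is judged:
By the outcome, as a careful person would: the job done as asked, in the order asked, and still so for the second after the job is handed in, with the robot touching nothing.
Of collar_62, collar_54, collar_46, collar_38 only 2 to 3 are there at a start; the rules pass over those that are not, and their reading is None.
At some moment in a run one of collar_62, collar_54, collar_46, collar_38 may be knocked a few centimetres aside while the robot is not near it.
Once in a run the grip may slacken for a moment while it holds something.
It also fails if it takes over 210 s, if anything falls off the work surface, if the arm or the gripper's body presses on something with over 40 N, if the wrist force passes 120 N, or if a joint passes its speed limit or range.

## Working session

There is one attempt and no reset: what is moved stays moved. The work goes in short steps, Python scripts to look and compute and a shell command to move; the robot and the scene stay as the last step left them, time stands still between calls to the robot, and variables do not carry over. Pictures are saved under pics/ and viewed, and the job is handed in when it is done.

```bash
ls -la; mkdir -p pics; python3 - <<'E'
from bench import env
import cv2
print(env.sense())
for n in ("top","side"):
    im=env.camera(n); cv2.imwrite(f"pics/{n}0.png",im)
    print(n,env.get_calibration(n))
print(env.hold_point_z)
E
```

```text
total 12
drwxr-xr-x  3 agent agent 4096 Dec  7 16:43 .
drwxr-xr-x 23 root  root  4096 Dec  7 16:43 ..
drwxr-xr-x  2 agent agent 4096 Dec  7 16:43 pics
{'t': 0.0, 'q': array([ 9.43890927e-01,  2.45817397e-01,  1.55902793e+00,  8.84134624e-07,
        1.33870444e+00, -1.74113834e-01]), 'joint_velocities': array([-0.00137954, -0.00060104,  0.00101016,  0.00043592, -0.00080825,
        0.00122994]), 'effort': array([ 7.31087875e-04, -4.29503810e+01, -3.26131511e+01, -9.85923543e-05,
        5.30300531e-03,  4.68902655e-06]), 'tcp_pos': array([284.02657   , 584.03347882, 230.17072202]), 'orientation': array([ 2.24466737e-01,  9.74481260e-01, -9.00947843e-04, -3.81923044e-04]), 'ft_force': array([-0.59032506,  0.6644846 , -0.41711906]), 'moment': array([0.01350039, 0.03357656, 0.02707224]), 'width': 0.9983843765021252}
top {'fx': 463.9614676567681, 'fy': 463.9614676567681, 'cx': 266.87217057570933, 'cy': 187.43342514439203, 'R': array([[-0.02794142, -0.99957323, -0.00852316],
       [-0.98887475,  0.02888658, -0.14591881],
       [ 0.14610274,  0.00435116, -0.98925985]]), 't': array([  13.85016724,  572.80120795, 1305.57724521])}
side {'fx': 467.13516860411653, 'fy': 467.13516860411653, 'cx': 257.5517177393455, 'cy': 191.30623242114865, 'R': array([[ 0.91295121, -0.40761816,  0.0191711 ],
       [-0.28416821, -0.66876959, -0.6870194 ],
       [ 0.29286263,  0.62176738, -0.72638613]]), 't': array([-501.298084  ,  210.76401063, 1617.59133138])}
18.700000000000003
```

View pics/top0.png

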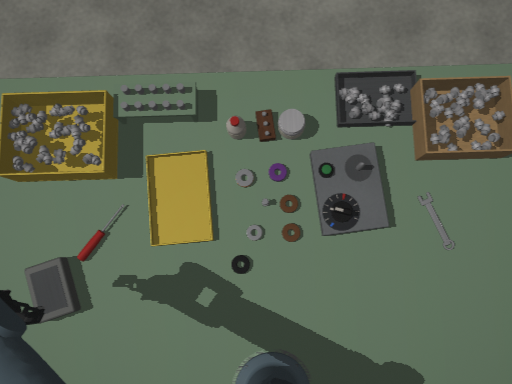

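View pics/side0.png

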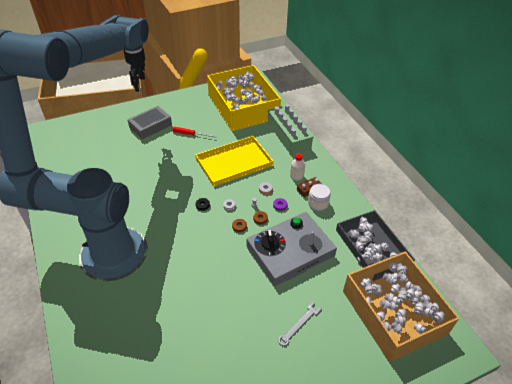

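```bash
python3 - <<'E'
import cv2,numpy as np
a=cv2.imread("pics/top0.png")[150:280,220:400]; a=cv2.resize(a,None,fx=4.4,fy=4.4,interpolation=cv2.INTER_CUBIC)
a=np.clip(a.astype(float)*1.6,0,255).astype(np.uint8); cv2.imwrite("pics/c1.png",a)
b=cv2.imread("pics/side0.png")[165:290,185:345]; b=cv2.resize(b,None,fx=4.7,fy=4.7,interpolation=cv2.INTER_CUBIC)
b=np.clip(b.astype(float)*1.4,0,255).astype(np.uint8);cv2.imwrite("pics/c2.png",b)
E
```

```text
(no output)
```

View pics/c1.png

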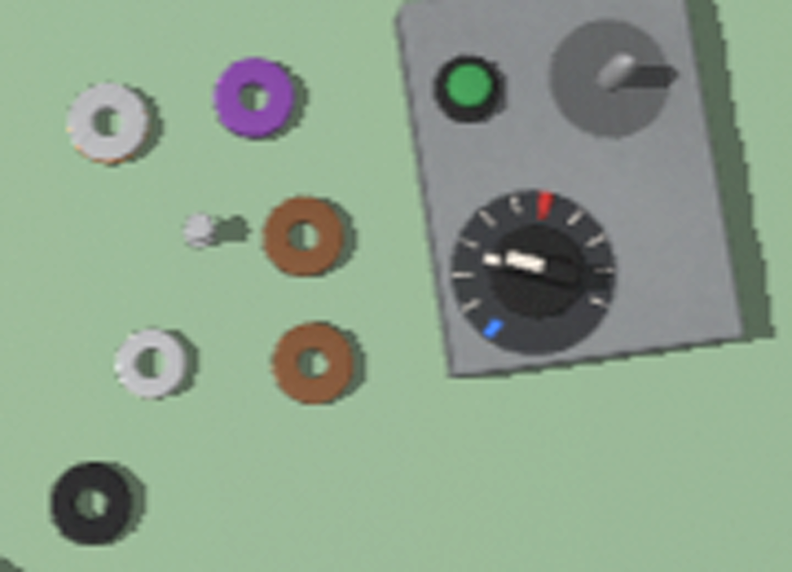

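View pics/c2.png

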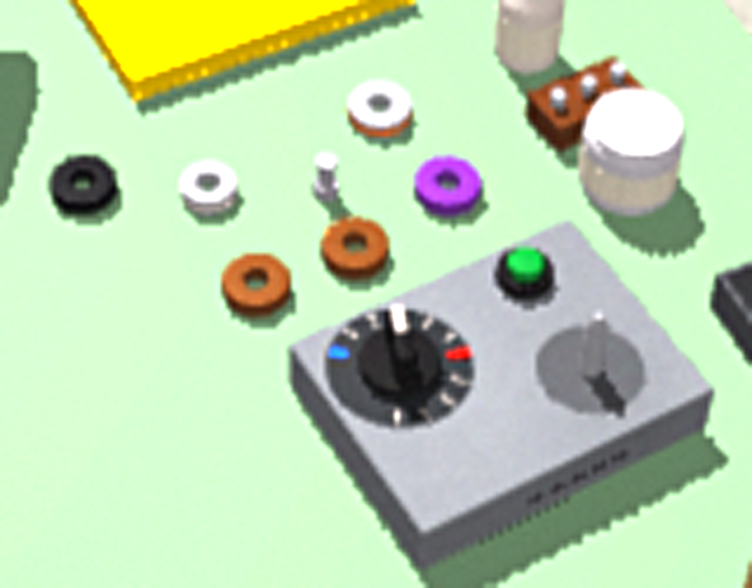

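```bash
cat > h.py <<'E'
import cv2,numpy as np
from bench import env
from scipy.spatial.transform import Rotation as R
def cal(n): 
    c=env.get_calibration(n); return c,np.array(c["R"]),np.array(c["t"])
def plane(n,u,v,z):
    c,Rm,t=cal(n); d=Rm.T@np.array([(u-c["cx"])/c["fx"],(v-c["cy"])/c["fy"],1]); o=-Rm.T@t
    return o+d*(z-o[2])/d[2]
def proj(n,X):
    c,Rm,t=cal(n); p=Rm@np.asarray(X,float)+t; return np.array([c["fx"]*p[0]/p[2]+c["cx"],c["fy"]*p[1]/p[2]+c["cy"]])
def tri(a,b):  # pixel in top, pixel in side
    A=[];B=[]
    for n,(u,v) in (("top",a),("side",b)):
        c,Rm,t=cal(n); d=Rm.T@np.array([(u-c["cx"])/c["fx"],(v-c["cy"])/c["fy"],1]); d/=np.linalg.norm(d); o=-Rm.T@t
        P=np.eye(3)-np.outer(d,d); A.append(P);B.append(P@o)
    X=np.linalg.solve(A[0]+A[1],B[0]+B[1]); return X
def blobs(mask,mn=15):
    n,l,s,c=cv2.connectedComponentsWithStats(mask.astype(np.uint8)*255)
    return [(c[i].round(2),s[i][4],s[i][:4]) for i in range(1,n) if s[i][4]>=mn]
def snap(tag,box=None,k=1,gain=1.4,name="top"):
    im=env.camera(name)
    cv2.imwrite(f"pics/{tag}_raw.png",im)
    if box: x0,y0,x1,y1=box; a=im[y0:y1,x0:x1]
    else: a=im
    a=cv2.resize(a,None,fx=k,fy=k,interpolation=cv2.INTER_CUBIC)
    cv2.imwrite(f"pics/{tag}.png",np.clip(a*gain,0,255).astype(np.uint8)); return im
def st():
    s=env.sense(); Rt=R.from_quat(s["orientation"]); m=Rt.as_matrix()
    print("t%.2f tcp %s w%.1fmm F %s yaw(y-axis) %.1f tilt %.2f q6 %.2f"%(s["t"],s["tcp_pos"].round(1),s["width"]*85,s["ft_force"].round(1),np.degrees(np.arctan2(m[1,1],m[0,1])),np.degrees(np.arccos(-m[2,2])),s["q"][5])); return s,m
def to(p,jaw=None):
    """tool-frame shift and turn to have TCP at p, tool pointing straight down, tool y at jaw deg (mod 180)"""
    s,m=st(); d=m.T@(np.asarray(p,float)-s["tcp_pos"]); print("travel",d.round(1))
    if jaw is None: jaw=np.degrees(np.arctan2(m[1,1],m[0,1]))
    best=None
    for a in (jaw,jaw+180):
        a=np.radians(a); y=np.array([np.cos(a),np.sin(a),0]); z=np.array([0,0,-1.]); M=np.c_[np.cross(y,z),y,z]
        rv=np.degrees(R.from_matrix(m.T@M).as_rotvec()); print("  dr",rv.round(1))
E
python3 - <<'E'
from h import *
st()
T=cv2.imread("pics/top0.png");S=cv2.imread("pics/side0.png")
def hsv(i): return cv2.split(cv2.cvtColor(i,cv2.COLOR_BGR2HSV))
for n,I,box in (("top",T,(220,150,400,280)),("side",S,(185,165,345,290))):
    h,s,v=hsv(I); R0=np.zeros(h.shape,bool); R0[box[1]:box[3],box[0]:box[2]]=True
    print(n)
    print(" grey bright",[b for b in blobs((s<45)&(v>110)&R0,10)])
    print(" green",[b for b in blobs((h>50)&(h<75)&(s>170)&R0,10)])
    print(" red",[b for b in blobs(((h<6)|(h>174))&(s>150)&R0,2)])
    print(" blue",[b for b in blobs((h>100)&(h<125)&(s>140)&R0,2)])
    print(" dark",[b for b in blobs((v<60)&R0,60)])
    print(" orange",[b for b in blobs((h>6)&(h<20)&(s>90)&R0,3)])
E
```

```text
t0.10 tcp [284.1 584.1 230.3] w85.0mm F [ 0.2  0.1 -0.5] yaw(y-axis) 64.1 tilt 0.10 q6 -0.17
top
 grey bright [(array([283.38, 215.71]), np.int32(2870), array([247, 150,  69, 130], dtype=int32)), (array([379.91, 242.13]), np.int32(1979), array([352, 150,  48, 130], dtype=int32)), (array([243.42, 176.85]), np.int32(200), array([235, 168,  18,  18], dtype=int32)), (array([338.45, 208.85]), np.int32(20), array([335, 207,   8,   4], dtype=int32)), (array([252.87, 232.19]), np.int32(147), array([246, 224,  15,  18], dtype=int32)), (array([221.87, 271.7 ]), np.int32(30), array([220, 265,   7,  15], dtype=int32))]
 green []
 red [(array([343.4, 196.1]), np.int32(10), array([343, 194,   2,   6], dtype=int32))]
 blue [(array([331.45, 224.18]), np.int32(11), array([330, 223,   4,   4], dtype=int32))]
 dark [(array([326.8 , 170.56]), np.int32(130), array([319, 163,  16,  15], dtype=int32)), (array([341.15, 212.1 ]), np.int32(939), array([323, 193,  37,  38], dtype=int32)), (array([240.7 , 264.01]), np.int32(254), array([232, 255,  19,  19], dtype=int32))]
 orange [(array([246., 186.]), np.int32
[... 1233 characters left out ...]
19,  12,  10], dtype=int32)), (array([340.63, 232.43]), np.int32(60), array([337, 225,   8,  17], dtype=int32)), (array([270.95, 242.56]), np.int32(347), array([257, 231,  28,  24], dtype=int32))]
 orange [(array([305.37, 187.04]), np.int32(171), array([297, 177,  20,  20], dtype=int32)), (array([318.88, 181.75]), np.int32(8), array([318, 180,   3,   4], dtype=int32)), (array([265.05, 191.9 ]), np.int32(21), array([259, 189,  13,   5], dtype=int32)), (array([260.26, 217.3 ]), np.int32(141), array([254, 211,  14,  13], dtype=int32)), (array([239.11, 225.13]), np.int32(148), array([232, 219,  15,  13], dtype=int32)), (array([344., 288.]), np.int32(3), array([344, 287,   1,   3], dtype=int32))]
```

```bash
python3 - <<'E'
from h import *
T=cv2.imread("pics/top0.png");S=cv2.imread("pics/side0.png")
print("54",plane("top",243.42,176.85,16).round(1),plane("side",265.41,186.57,16).round(1),tri((243.42,176.85),(265.41,186.57)).round(1))
print("46",plane("top",252.87,232.19,16).round(1),plane("side",228.86,203.72,16).round(1),tri((252.87,232.19),(228.86,203.72)).round(1))
g=cv2.cvtColor(T,cv2.COLOR_BGR2GRAY); print(g[155:182:2,340:384:3])
h,s,v=cv2.split(cv2.cvtColor(T,cv2.COLOR_BGR2HSV))
R0=np.zeros(h.shape,bool);R0[150:185,315:345]=True
print("green top",blobs((h>45)&(h<80)&(s>90)&R0,5)); print(T[170,320:334].tolist())
g=cv2.cvtColor(S,cv2.COLOR_BGR2GRAY); print(g[225:258:2,295:330:2])
E
python3 - <<'E'
import cv2,numpy as np
a=cv2.imread("pics/top0.png")[140:240,305:395]; a=cv2.resize(a,None,fx=6,fy=6,interpolation=cv2.INTER_NEAREST)
b=cv2.imread("pics/side0.png")[205:285,245:340]; b=cv2.resize(b,None,fx=6,fy=6,interpolation=cv2.INTER_NEAREST)
cv2.imwrite("pics/d1.png",np.clip(a*1.6,0,255).astype(np.uint8));cv2.imwrite("pics/d2.png",np.clip(b*1.3,0,255).astype(np.uint8))
E
```

```text
54 [610.6  66.4  16. ] [612.   66.3  16. ] [611.2  66.2  16.3]
46 [445.9  42.2  16. ] [447.5  38.6  16. ] [447.3  41.9  12.5]
[[ 89  89  89  88  79  64  63  64  83  86  88  87  71  62  62]
 [ 89  88  88  79  64  64  63  64  62  81  87  86  77  62  62]
 [ 88  88  87  65  64  64  63  64  63  64  86  86  82  62  62]
 [ 89  88  73  64  64  63  62  64  63  64  77  85  87  62  62]
 [ 88  88  66  64  63  63  69 110  70  63  63  86  86  62  61]
 [ 87  88  63  64  64  63  89  90  49  39  39  75  86  58  62]
 [ 87  89  62  63  63  66  84  64  39  38  39  54  86  62  62]
 [ 88  88  62  62  63  63  69  44  41  41  42  86  86  65  62]
 [ 89  88  63  62  63  64  64  62  63  62  64  85  86  67  63]
 [ 90  90  74  62  63  63  63  62  63  63  65  85  86  72  62]
 [ 90  89  89  62  63  63  63  62  64  63  81  87  87  77  62]
 [ 90  89  89  72  63  62  62  62  64  64  86  86  88  85  62]
 [ 90  88  90  89  70  63  62  63  65  88  88  88  87  87  62]
 [ 91  90  90  91  90  82  80  84  90  90  89  88  90  87  62]]
green top [(array([326.25, 169.  ]), np.int32(85), array([321, 164,  11,  11], dtype=int32)
[... 779 characters left out ...]
 88 139 137 139 139 154]
 [145 146  96  88  90  89  91  88  91  84  92  92  91 109 138 139 139 138]
 [147 145  97  88  91  91  91  87  92  82  92  94  92  91 134 134 135 141]
 [147 144 118  90  90  93  91  67  58  43  96  92  89  91 136 135 137 142]
 [145 143 145  92  89  90  92  97  49  41  49  92  91 107 139 138 139 140]
 [144 142 146 122  93  91  92  92  90  42  41  81  97 134 138 138 140 142]
 [145 146 144 145 143 115  90  89  92  59  42  50 136 134 135 136 139 102]
 [146 143 143 140 142 141 137 139 128 122 139  85 137 139 134  93  65  64]
 [144 144 141 140 140 141 138 136 137 135 140 139 137  94  64  62  64  67]
 [145 144 142 143 141 140 138 140 138 140 138  93  66  59  64  64  65  64]]
```

View pics/d1.png

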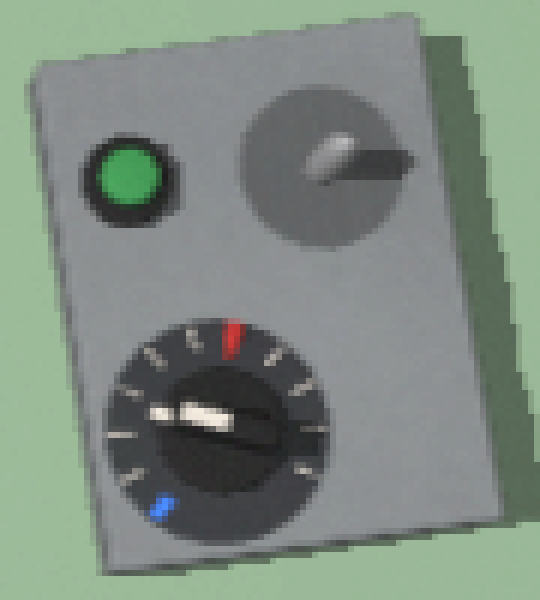

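View pics/d2.png

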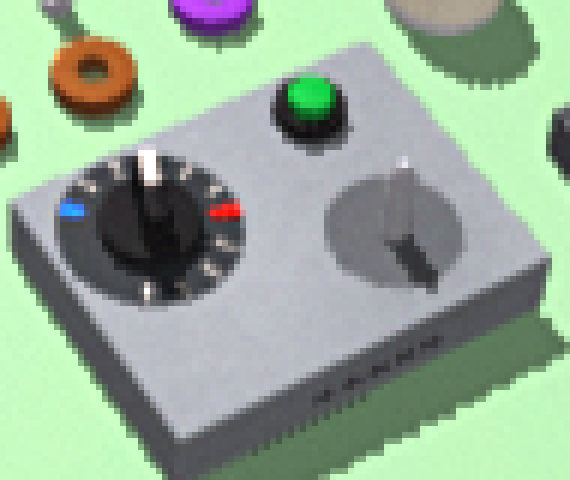

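```bash
python3 - <<'E'
from h import *
for nm,a,b in (("post",(358.2,167.2),(310.25,243.2)),("dial",(340.9,211.4),(269.5,242.4)),("button",(326.0,169.0),(296.3,220.4))):
    z=50 if nm!="button" else 65
    print(nm,plane("top",*a,z).round(1),plane("side",*b,z).round(1),tri(a,b).round(1))
# rigid fit
loc=np.array([[55,-35],[-65,35],[60,60.]])
def fit(W):
    c=W.mean(0);l=loc.mean(0);H=(loc-l).T@(W-c);th=np.arctan2(H[0,1]-H[1,0],H[0,0]+H[1,1]);M=np.array([[np.cos(th),-np.sin(th)],[np.sin(th),np.cos(th)]])
    o=c-M@l; print("yaw",np.degrees(th).round(2),"o",o.round(1)); p=(M@loc.T).T+o; print(p.round(1),"res",(W-p).round(1).tolist()); return M,o
for n,px in (("top",[(358.2,167.2),(340.9,211.4),(326.,169.)]),("side",[(310.25,243.2),(269.5,242.4),(296.3,220.4)])):
    for zb in (60,66):
        W=np.array([plane(n,*p,z)[:2] for p,z in zip(px,(50,50,zb))]); fit(W)
# tray from yellow floor mask
E
```

```text
post [ 623.4 -269.1   50. ] [ 626.  -267.7   50. ] [ 623.9 -269.    52.3]
dial [ 496.3 -212.4   50. ] [ 499.2 -209.6   50. ] [ 496.9 -212.1   54. ]
button [ 618.1 -173.6   65. ] [ 621.8 -169.3   65. ] [ 618.  -173.3   70.9]
yaw 6.0 o [ 565.1 -240.2]
[[ 623.4 -269.3]
 [ 496.8 -212.2]
 [ 618.5 -174.3]] res [[-0.1, 0.2], [-0.5, -0.2], [0.5, -0.0]]
yaw 6.31 o [ 564.8 -240. ]
[[ 623.3 -268.8]
 [ 496.4 -212.4]
 [ 617.9 -173.8]] res [[0.0, -0.3], [-0.1, 0.0], [0.0, 0.3]]
yaw 6.19 o [ 568.7 -236. ]
[[ 627.2 -264.9]
 [ 500.3 -208.2]
 [ 621.9 -169.9]] res [[-1.1, -2.8], [-1.1, -1.4], [2.2, 4.2]]
yaw 6.02 o [ 567.7 -237.4]
[[ 626.1 -266.4]
 [ 499.4 -209.4]
 [ 621.1 -171.4]] res [[-0.1, -1.3], [-0.2, -0.2], [0.3, 1.4]]
```

```bash
python3 -c "
from h import *
to([611.3,66.3,150],0)"
```

```text
t0.10 tcp [284.1 584.1 230.3] w85.0mm F [ 0.2  0.1 -0.5] yaw(y-axis) 64.1 tilt 0.10 q6 -0.17
travel [-520.8 -322.3   80.7]
  dr [-0.1  0.  64.1]
  dr [-0.000e+00 -1.000e-01 -1.159e+02]
```

```bash
python3 -m handwheel '{"grip":[-1,-1,-1,-1,-1],"travel":[[-42,-26,2],[-84,-52,4],[-126,-78,6],[-168,-104,8],[-210,-130,10]],"dr":[[0,0,8],[0,0,16],[0,0,24],[0,0,32],[0,0,40]]}' 80
python3 -c "
from h import *
to([611.3,66.3,150],0)"
```

```text
t: 0.6
tcp_pos: [416.7, 373.9, 220.8]
orientation: [0.546, 0.837, -0.0, -0.0]
ft_force: [0.8, 0.8, 0.7]
width: 0.998
t0.60 tcp [416.7 373.9 220.8] w84.9mm F [0.8 0.8 0.7] yaw(y-axis) 23.7 tilt 0.03 q6 0.11
travel [-359.9   54.3   70.8]
  dr [-0.   0.  23.7]
  dr [  -0.    -0.  -156.3]
```

```bash
python3 -m handwheel '{"grip":[-1,-1,-1,-1,-1],"travel":[[-48,7,9],[-96,14,18],[-144,21,27],[-192,28,36],[-240,35,45]],"dr":[[0,0,8],[0,0,16],[0,0,23.7],[0,0,23.7],[0,0,23.7]]}'
python3 -c "
from h import *
to([611.3,66.3,100],0)"
```

```text
t: 1.1
tcp_pos: [546.6, 169.0, 175.6]
orientation: [0.705, 0.709, -0.0, -0.0]
ft_force: [1.2, -0.3, -0.6]
width: 0.999
t1.10 tcp [546.6 169.  175.6] w84.9mm F [ 1.2 -0.3 -0.6] yaw(y-axis) 0.3 tilt 0.02 q6 0.10
travel [-103.1   64.1   75.6]
  dr [-0.  -0.   0.3]
  dr [   0.    -0.  -179.7]
```

```bash
python3 -m handwheel '{"grip":[-1,-1,-1,-1,-1],"travel":[[-35,21,25],[-70,42,50],[-103,64,75],[-103,64,75],[-103,64,75]],"dr":[[0,0,0.3],[0,0,0.3],[0,0,0.3],[0,0,0.3],[0,0,0.3]]}'
python3 - <<'E'
from h import *
im=snap("a1",(210,130,400,290),4.2,1.5); snap("a1s",(150,130,350,290),4,1.2,name="side")
to([611.3,66.3,2],0)
E
```

```text
t: 1.6
tcp_pos: [610.2, 67.6, 100.1]
orientation: [0.707, 0.707, -0.001, -0.001]
ft_force: [-0.5, -0.0, 0.3]
width: 0.998
t1.70 tcp [610.7  69.  101.9] w85.2mm F [ 0.2 -0.2  0.6] yaw(y-axis) 0.1 tilt 0.04 q6 -0.07
travel [-2.7  0.5 99.9]
  dr [ 0.  -0.   0.1]
  dr [ 0.000e+00  1.000e-01 -1.799e+02]
```

View pics/a1.png

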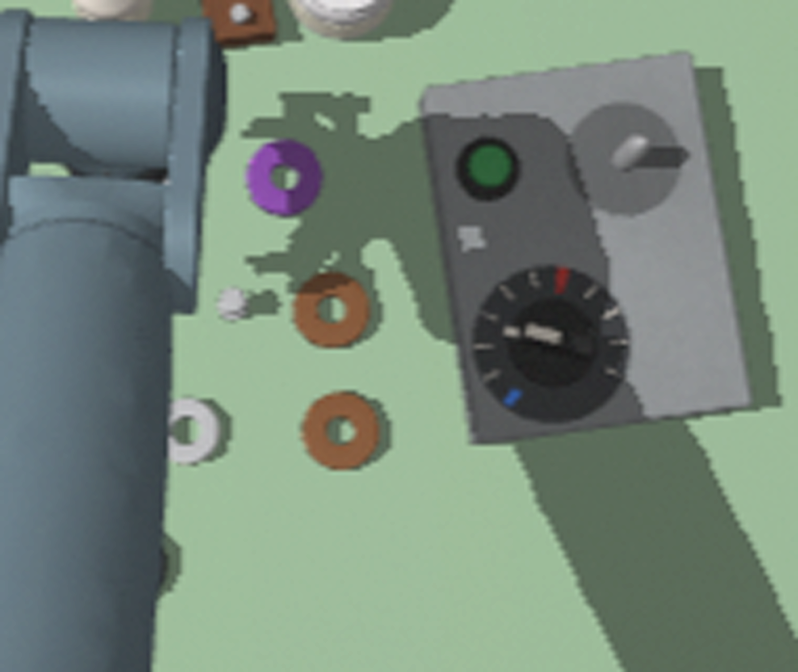

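View pics/a1s.png

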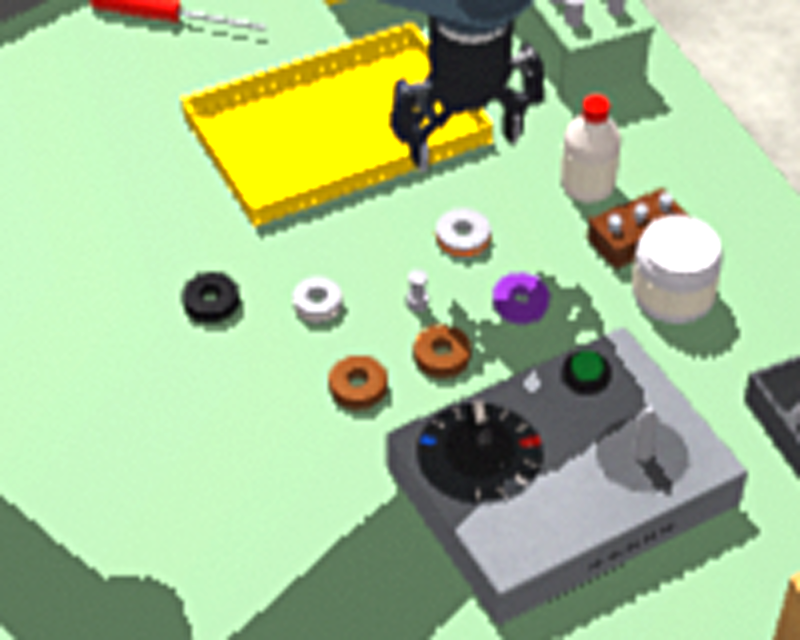

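Steel rings: side view (265,187), orange band under a steel face = collar_54, and (229,204), white band and smaller = collar_46. The brown ones (260,217) and (239,225), the purple (280,204) and the black (203,204) are decoys. The crop confirms this, and collar_54 hasn't moved, so I'm descending on it.

```bash
python3 -m handwheel '{"grip":[-1,-1,-1,-1,-1],"travel":[[-2,0.5,30],[-2.7,0.5,60],[-2.7,0.5,80],[-2.7,0.5,95],[-2.7,0.5,95]],"dr":[[0,0,0],[0,0,0],[0,0,0],[0,0,0],[0,0,0]]}'
python3 -c "
from h import *
to([611.3,66.3,2],0)"
```

```text
t: 2.2
tcp_pos: [609.8, 66.6, 5.0]
orientation: [0.706, 0.708, -0.001, -0.001]
ft_force: [-0.9, -0.5, -0.3]
width: 0.998
t2.20 tcp [609.8  66.6   5. ] w84.8mm F [-0.9 -0.5 -0.3] yaw(y-axis) 0.1 tilt 0.16 q6 -0.08
travel [-0.3  1.5  3. ]
  dr [-0.2 -0.   0.1]
  dr [   0.    -0.3 -179.9]
```

```bash
python3 -m handwheel '{"grip":[-1,1,1,1,1],"travel":[[0,1,3],[0,1,3],[0,1,3],[0,1,3],[0,1,3]],"dr":[[0,0,0],[0,0,0],[0,0,0],[0,0,0],[0,0,0]]}' 80
python3 -m handwheel '{"grip":[1,1,1],"travel":[[0,0,0],[0,0,0],[0,0,0]],"dr":[[0,0,0],[0,0,0],[0,0,0]]}'
python3 - <<'E'
from h import *
st(); snap("a2s",(200,130,350,240),5,1.2,name="side")
E
```

```text
t: 2.7
tcp_pos: [613.3, 65.5, 5.4]
orientation: [0.707, 0.707, 0.001, 0.001]
ft_force: [-3.5, -0.4, 8.4]
width: 0.586
t: 3.0
tcp_pos: [613.3, 65.5, 5.4]
orientation: [0.707, 0.707, 0.001, 0.001]
ft_force: [-3.2, 1.2, 8.6]
width: 0.585
t3.00 tcp [613.3  65.5   5.4] w49.7mm F [-3.2  1.2  8.6] yaw(y-axis) 0.1 tilt 0.10 q6 -0.08
```

View pics/a2s.png

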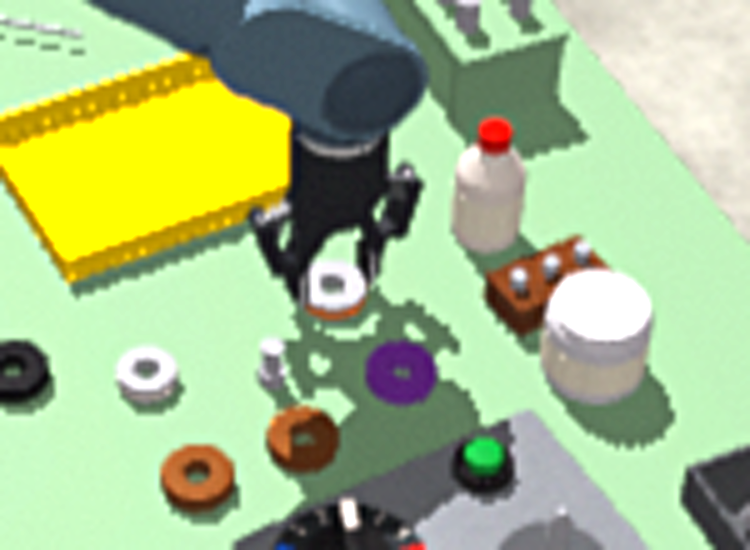

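```bash
python3 -m handwheel '{"grip":[1,1,1,1,1],"travel":[[0,0,-10],[0,0,-30],[0,0,-60],[0,0,-90],[0,0,-90]],"dr":[[0,0,0],[0,0,0],[0,0,0],[0,0,0],[0,0,0]]}'
python3 - <<'E'
from h import *
st(); snap("a3s",(200,100,350,210),5,1.2,name="side")
E
```

```text
t: 3.55
tcp_pos: [615.7, 65.3, 98.6]
orientation: [0.707, 0.707, 0.003, 0.004]
ft_force: [1.0, 0.7, -3.0]
width: 0.583
t3.55 tcp [615.7  65.3  98.6] w49.5mm F [ 1.   0.7 -3. ] yaw(y-axis) 0.1 tilt 0.56 q6 -0.08
```

View pics/a3s.png

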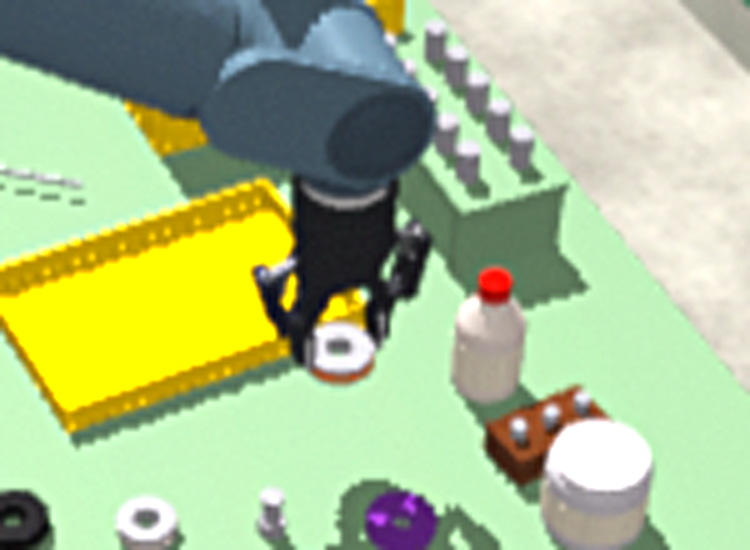

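```bash
python3 - <<'E'
from h import *
S=cv2.imread("pics/a3s_raw.png"); h,s,v=cv2.split(cv2.cvtColor(S,cv2.COLOR_BGR2HSV))
R0=np.zeros(h.shape,bool); R0[158:182,258:280]=True
b=blobs((s<45)&(v>110)&R0,10); print(b)
for c,_,_ in b: print(plane("side",*c,109.3).round(1))
print(proj("side",[615.7,65.3,109.3]),proj("side",[615.7,65.3,98.6]))
E
```

```text
[(array([268.32, 169.45]), np.int32(94), array([263, 165,  14,  10], dtype=int32))]
[619.2  62.8 109.3]
[267.1869589  169.27603052] [267.09034144 171.31644836]
```

```bash
python3 -m handwheel '{"grip":[1,1,1,1,1],"travel":[[-20,0,-40],[-65,2,-52],[-110,3,-52],[-155,4,-52],[-200,5,-52]],"dr":[[0,0,0],[0,0,0],[0,0,0],[0,0,0],[0,0,0]]}'
python3 -c "
from h import *
to([624.5,-268.5,150],0)"
```

```text
t: 4.1
tcp_pos: [616.0, -135.6, 143.0]
orientation: [0.707, 0.708, -0.001, -0.002]
ft_force: [0.8, 0.2, -3.0]
width: 0.585
t4.10 tcp [ 616.  -135.6  143. ] w49.7mm F [ 0.8  0.2 -3. ] yaw(y-axis) 0.1 tilt 0.20 q6 -0.40
travel [-132.9    8.3   -7.2]
  dr [-0.2 -0.1  0.1]
  dr [ 1.000e-01 -3.000e-01 -1.799e+02]
```

```bash
python3 -m handwheel '{"grip":[1,1,1,1,1],"travel":[[-44,3,-7],[-88,6,-7],[-120,8,-7],[-133,8,-7],[-133,8,-7]],"dr":[[0,0,0],[0,0,0],[0,0,0],[0,0,0],[0,0,0]]}'
python3 - <<'E'
from h import *
to([624.5,-268.5,118],0); snap("a4s",(230,170,380,270),5,1.2,name="side");snap("a4",(300,100,420,230),4.5,1.5)
E
```

```text
t: 4.6
tcp_pos: [624.4, -268.4, 150.1]
orientation: [0.708, 0.707, -0.0, -0.002]
ft_force: [0.1, 0.4, -3.1]
width: 0.586
t4.60 tcp [ 624.4 -268.4  150.1] w49.8mm F [ 0.1  0.4 -3.1] yaw(y-axis) -0.1 tilt 0.18 q6 -0.57
travel [-0.1  0.1 32.1]
  dr [-0.2 -0.1 -0.1]
  dr [ -0.2   0.2 179.9]
```

View pics/a4s.png

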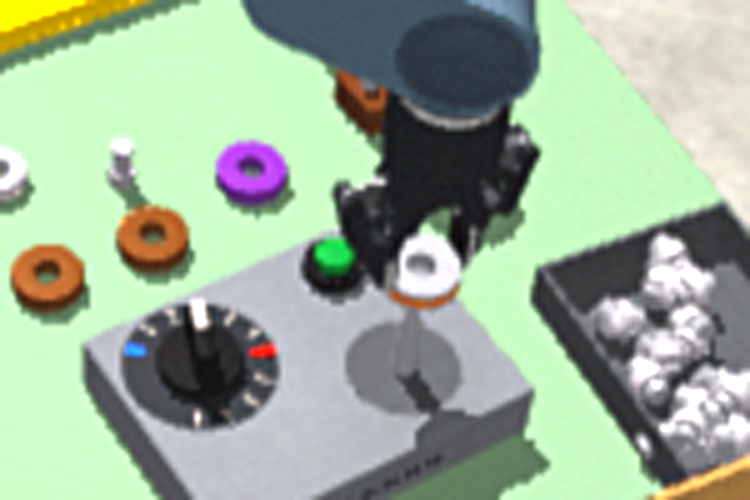

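View pics/a4.png

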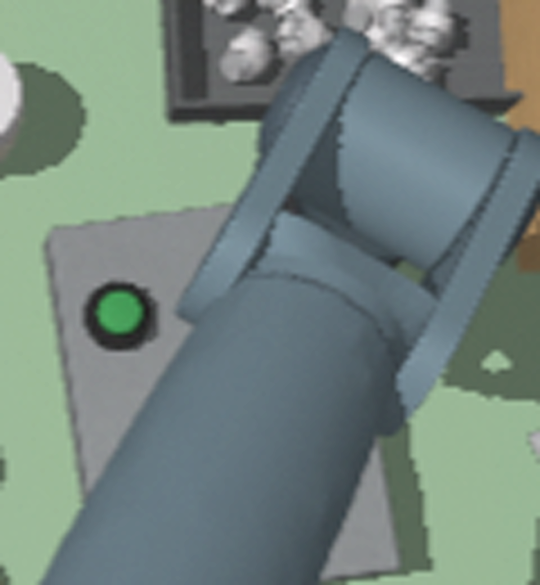

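```bash
python3 - <<'E'
from h import *
S=cv2.imread("pics/a4s_raw.png"); h,s,v=cv2.split(cv2.cvtColor(S,cv2.COLOR_BGR2HSV))
print(v[214:234,304:326])
print(proj("side",[626,-267.7,160.7]).round(1),proj("side",[626,-267.7,144.7]).round(1), "foot",proj("side",[626,-267.7,50]).round(1))
E
```

```text
[[ 37  29  26  44  36  31  29  28  26  24  86 144 114 105 111 107  32  16
   24  25  34  26]
 [ 37  34  31  68  42  27  24  24  19  54 187 219 155 106 107  86  27  16
   20  28  70  43]
 [ 48  51  43  80  41  29  22  24  38 104 216 224 213 153 142  85  23  15
   18  35 112  71]
 [ 42  56  52  41  26  22  25  87 130 183 217 212 211 212 219 103  19  16
   16  28  99  54]
 [ 37  49  50  40  29  17  58 190 223 222 217 216 216 217 214 150  44  11
   11  36 113  50]
 [ 30  29  32  31  25  25 114 220 225 215 211 216 218 217 217 218 109  23
   11  50 106  53]
 [ 28  28  26  27  21  50 184 217 204 178 176 200 208 218 217 221 186  76
   17  64 100 127]
 [ 27  27  27  30  32  71 216 172 111 101 103 110 159 213 219 218 217 157
   39  82 157 213]
 [ 28  24  27  54  73  88 221 135  96 103  98  89 100 195 215 215 217 218
   74 106 195 218]
 [ 26  25  31  84 110 100 218 156 128 137 126 107  96 192 212 211 213 216
  116 171 214 213]
 [ 25  22  31  91 110 107 219 210 183 174 168 152 141 201 217 213 212 211
  180 212 216 213]
 [ 57  23  34 104 112 135 218 219 218 208 200 199 215 216 216 215 216 203
  201 213 213 211]
 [112  39  46 105 112 166 221 220 215 215 215 213 216 214 215 217 207 152
  189 212 213 211]
 [168  92  77 105 102 144 210 215 218 218 214 214 214 217 213 208 151 135
  205 215 212 212]
 [171 165 134 117 136 116 149 176 206 208 206 207 206 207 178 142 130 155
  213 215 211 211]
 [165 167 164 139 146 146 136 128 128 133 140 140 138 123 128 128 126 178
  212 214 213 211]
 [162 163 165 165 141 130 139 151 144 153 144 133 133 153 155 145 137 165
  184 210 214 211]
 [161 161 166 165 166 166 131 124 118 147 152 139 132 129 140 163 167 166
  166 205 216 211]
 [163 165 166 163 165 168 157 118 106 117 155 156 147 164 167 166 163 163
  163 177 203 212]
 [164 167 162 159 158 162 149 111 109 110 158 168 166 166 162 161 161 160
  160 165 173 204]]
[313.7 222.5] [313.2 225.7] foot [310.2 243.2]
```

```bash
python3 -m handwheel '{"grip":[1,1,1,1,1],"travel":[[0,0,20],[0,0,32],[0,0,42],[0,0,52],[0,0,52]],"dr":[[0,0,0],[0,0,0],[0,0,0],[0,0,0],[0,0,0]]}'
python3 - <<'E'
from h import *
st(); snap("a5s",(230,170,380,270),5,1.2,name="side")
E
```

```text
t: 5.2
tcp_pos: [624.7, -266.6, 98.3]
orientation: [0.707, 0.708, -0.0, -0.001]
ft_force: [-0.4, -0.5, -3.5]
width: 0.582
t5.20 tcp [ 624.7 -266.6   98.3] w49.5mm F [-0.4 -0.5 -3.5] yaw(y-axis) 0.1 tilt 0.18 q6 -0.57
```

View pics/a5s.png

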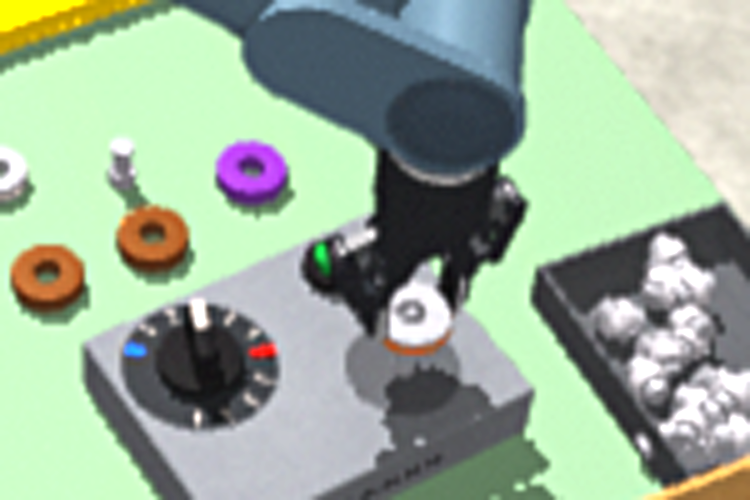

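```bash
python3 -m handwheel '{"grip":[1,1,1,1,1],"travel":[[0,0,12],[0,0,24],[0,0,34],[0,0,40],[0,0,41]],"dr":[[0,0,0],[0,0,0],[0,0,0],[0,0,0],[0,0,0]]}'
python3 - <<'E'
from h import *
st()
E
```

```text
t: 5.75
tcp_pos: [625.3, -267.2, 58.3]
orientation: [0.707, 0.707, -0.0, -0.001]
ft_force: [-3.2, -1.0, -2.5]
width: 0.582
t5.75 tcp [ 625.3 -267.2   58.3] w49.5mm F [-3.2 -1.  -2.5] yaw(y-axis) 0.0 tilt 0.07 q6 -0.57
```

```bash
python3 -m handwheel '{"grip":[1,1,1],"travel":[[0,0,2],[0,0,3],[0,0,3]],"dr":[[0,0,0],[0,0,0],[0,0,0]]}'
python3 -m handwheel '{"grip":[-0.3,-0.3,-0.3,-0.5],"travel":[[0,0,0],[0,0,0],[0,0,0],[0,0,0]],"dr":[[0,0,0],[0,0,0],[0,0,0],[0,0,0]]}'
python3 - <<'E'
from h import *
st(); snap("a6s",(230,170,380,270),5,1.2,name="side")
E
```

```text
t: 6.05
tcp_pos: [625.6, -267.7, 56.6]
orientation: [0.707, 0.707, -0.0, 0.0]
ft_force: [-5.2, -1.5, -1.6]
width: 0.582
t: 6.45
tcp_pos: [626.4, -267.5, 57.0]
orientation: [0.707, 0.707, 0.001, 0.001]
ft_force: [0.6, -0.7, 0.2]
width: 0.747
t6.45 tcp [ 626.4 -267.5   57. ] w63.5mm F [ 0.6 -0.7  0.2] yaw(y-axis) 0.1 tilt 0.12 q6 -0.57
```

View pics/a6s.png

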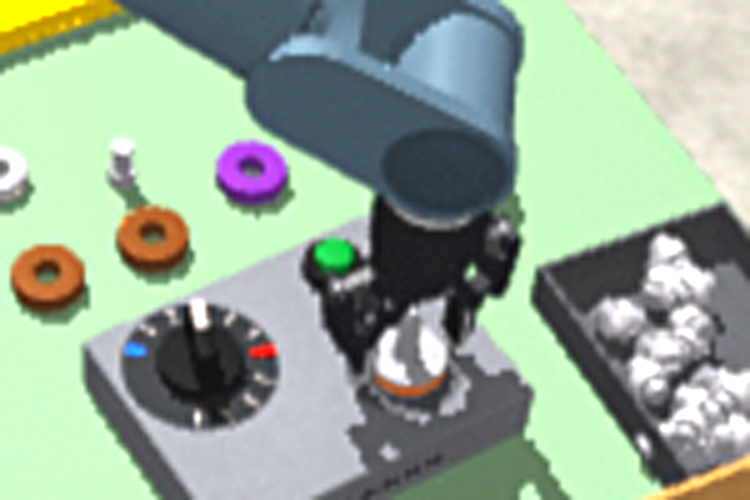

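```bash
python3 -m handwheel '{"grip":[-0.8,-0.8,-0.8,-0.8,-0.8],"travel":[[0,0,-30],[0,0,-75],[20,-10,-105],[60,-33,-105],[104,-58,-105]],"dr":[[0,0,0],[0,0,0],[0,0,0],[0,0,0],[0,0,0]]}'
python3 - <<'E'
from h import *
to([447.5,41,120],0); snap("a7s",(230,170,380,270),5,1.2,name="side")
E
```

```text
t: 7.0
tcp_pos: [568.7, -164.0, 163.7]
orientation: [0.707, 0.707, 0.001, 0.002]
ft_force: [-0.2, 1.0, -0.0]
width: 0.9
t7.00 tcp [ 568.7 -164.   163.7] w76.5mm F [-0.2  1.  -0. ] yaw(y-axis) -0.0 tilt 0.30 q6 -0.47
travel [ 205.  -121.5   42.7]
  dr [ 0.3  0.1 -0. ]
  dr [  0.2  -0.4 180. ]
```

View pics/a7s.png

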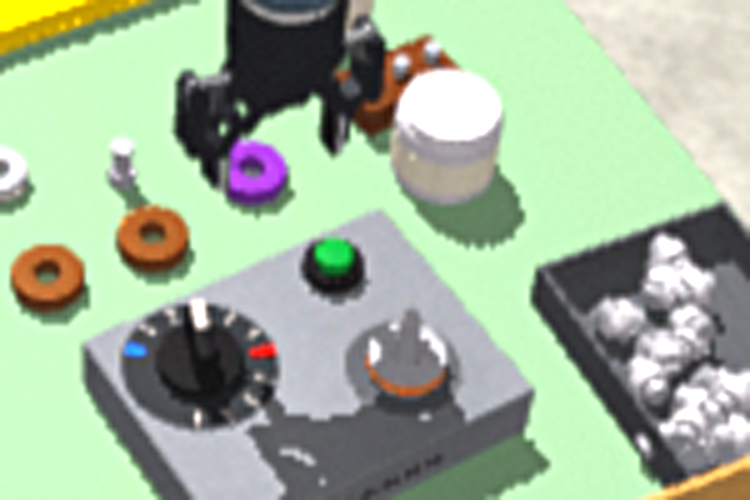

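The orange-banded collar is home and flat on the unit, at side px (311,242). Next is collar_46.

```bash
python3 -m handwheel '{"grip":[-0.8,-0.8,-0.8,-0.8,-0.8],"travel":[[42,-25,5],[84,-50,15],[126,-75,25],[168,-100,35],[205,-121.5,42]],"dr":[[0,0,0],[0,0,0],[0,0,0],[0,0,0],[0,0,0]]}'
python3 - <<'E'
from h import *
to([447.5,41,3],0); im=snap("a8s",(160,130,310,240),5,1.2,name="side")
h,s,v=cv2.split(cv2.cvtColor(im,cv2.COLOR_BGR2HSV))
R0=np.zeros(h.shape,bool); R0[180:225,195:260]=True
for c,a,b in blobs((s<45)&(v>110)&R0,40): print(c,a,b,plane("side",*c,14).round(1))
E
```

```text
t: 7.55
tcp_pos: [444.8, 42.7, 119.0]
orientation: [0.707, 0.707, 0.0, 0.0]
ft_force: [1.0, -0.2, -0.6]
width: 0.901
t7.55 tcp [444.8  42.7 119. ] w76.6mm F [ 1.  -0.2 -0.6] yaw(y-axis) 0.1 tilt 0.05 q6 -0.16
travel [ -1.8   2.7 116. ]
  dr [ 0.  -0.   0.1]
  dr [ 1.000e-01  1.000e-01 -1.799e+02]
[228.84 204.04] 107 [223 199  13  11] [447.5  38.8  14. ]
```

View pics/a8s.png

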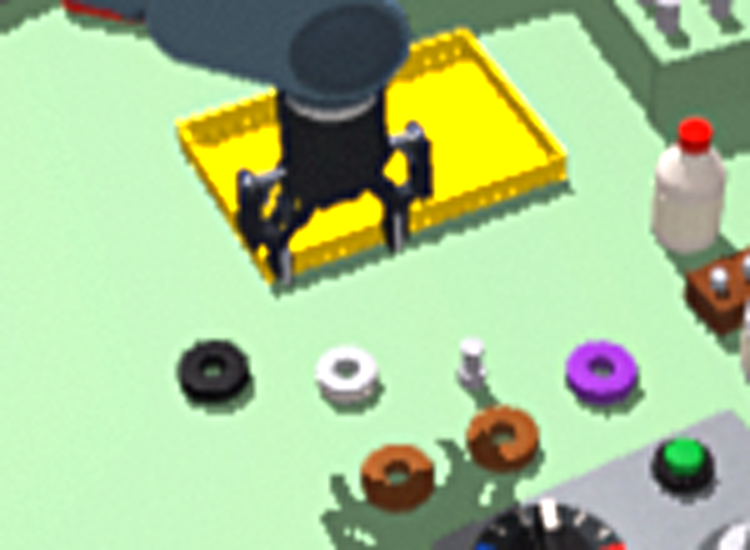

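```bash
python3 -m handwheel '{"grip":[-0.8,-0.8,-0.8,-0.8,-0.8],"travel":[[-2,2.5,35],[-2,2.5,70],[-2,2.5,95],[-2,2.5,110],[-2,2.5,113]],"dr":[[0,0,0],[0,0,0],[0,0,0],[0,0,0],[0,0,0]]}'
python3 -m handwheel '{"grip":[1,1,1,1,1],"travel":[[0,0,0],[0,0,0],[0,0,0],[0,0,0],[0,0,0]],"dr":[[0,0,0],[0,0,0],[0,0,0],[0,0,0],[0,0,0]]}'
python3 -m handwheel '{"grip":[1,1,1],"travel":[[0,0,0],[0,0,0],[0,0,0]],"dr":[[0,0,0],[0,0,0],[0,0,0]]}'
```

```text
t: 8.1
tcp_pos: [447.5, 39.2, 4.8]
orientation: [0.707, 0.707, -0.001, -0.001]
ft_force: [-0.0, 0.6, 0.3]
width: 0.901
t: 8.6
tcp_pos: [449.7, 38.7, 8.4]
orientation: [0.707, 0.708, 0.0, 0.001]
ft_force: [-5.0, 1.6, 11.2]
width: 0.487
t: 8.9
tcp_pos: [449.7, 38.7, 8.4]
orientation: [0.707, 0.708, 0.0, 0.001]
ft_force: [-4.8, 0.4, 10.9]
width: 0.483
```

```bash
python3 -m handwheel '{"grip":[1,1,1,1,1],"travel":[[0,0,-10],[0,0,-40],[0,0,-80],[0,0,-120],[0,0,-140]],"dr":[[0,0,0],[0,0,0],[0,0,0],[0,0,0],[0,0,0]]}'
python3 - <<'E'
from h import *
to([625.8,-267.8,165],0); im=snap("a9s",(160,110,310,220),5,1.2,name="side")
E
```

```text
t: 9.4
tcp_pos: [450.6, 38.6, 151.2]
orientation: [0.707, 0.708, 0.002, 0.003]
ft_force: [1.0, 0.2, -1.1]
width: 0.487
t9.40 tcp [450.6  38.6 151.2] w41.4mm F [ 1.   0.2 -1.1] yaw(y-axis) 0.1 tilt 0.45 q6 -0.17
travel [-306.7  174.9  -12.1]
  dr [0.4 0.1 0.1]
  dr [-1.000e-01  7.000e-01 -1.799e+02]
```

View pics/a9s.png

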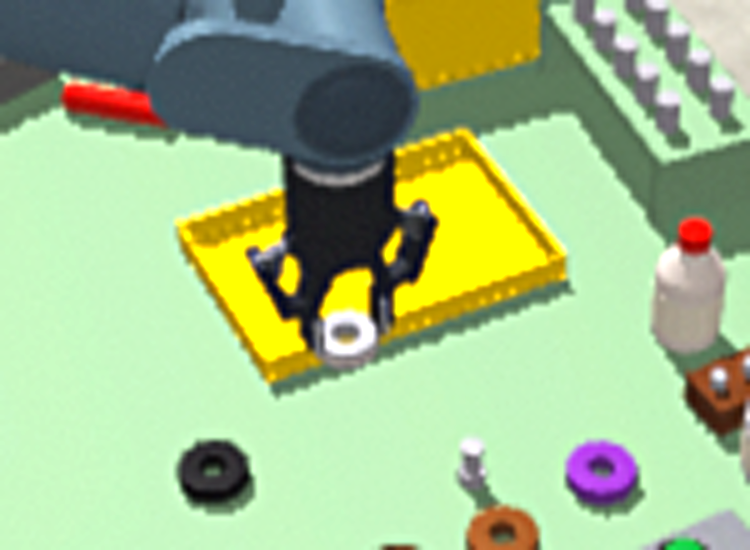

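```bash
python3 -m handwheel '{"grip":[1,1,1,1,1],"travel":[[-42,24,-10],[-84,48,-14],[-126,72,-14],[-168,96,-14],[-210,120,-14]],"dr":[[0,0,0],[0,0,0],[0,0,0],[0,0,0],[0,0,0]]}'
python3 -c "
from h import *
to([625.8,-267.8,165],0)"
```

```text
t: 9.95
tcp_pos: [569.2, -172.7, 159.8]
orientation: [0.707, 0.707, 0.0, -0.0]
ft_force: [0.9, 0.3, -1.0]
width: 0.487
t9.95 tcp [ 569.2 -172.7  159.8] w41.4mm F [ 0.9  0.3 -1. ] yaw(y-axis) 0.0 tilt 0.02 q6 -0.49
travel [-95.1  56.5  -5.2]
  dr [-0. -0.  0.]
  dr [   0.   -0. -180.]
```

```bash
python3 -m handwheel '{"grip":[1,1,1,1,1],"travel":[[-42,25,-3],[-75,45,-3],[-95,56.5,-3],[-95,56.5,-3],[-95,56.5,-3]],"dr":[[0,0,0],[0,0,0],[0,0,0],[0,0,0],[0,0,0]]}'
python3 - <<'E'
from h import *
s,m=st(); im=snap("b1s",(230,170,380,270),5,1.2,name="side")
zt=s["tcp_pos"][2]-8.4+16
print(proj("side",[626,-267.7,zt]).round(1))
v=im.max(axis=2); u0,v0=proj("side",[626,-267.7,zt]).astype(int); print(u0-10,v0-9); print(v[v0-9:v0+10,u0-10:u0+12])
E
```

```text
t: 10.45
tcp_pos: [624.8, -265.7, 162.4]
orientation: [0.707, 0.707, -0.0, -0.001]
ft_force: [-0.2, -0.0, -1.6]
width: 0.487
t10.45 tcp [ 624.8 -265.7  162.4] w41.4mm F [-0.2 -0.  -1.6] yaw(y-axis) 0.0 tilt 0.10 q6 -0.57
[314.  220.7]
303 211
[[ 32  72  39  27  28  33  28  26  29  26  26  32  91 110 114 107  34  30
   23  26  25  28]
 [ 29  65  47  34  28  61  30  26  26  24  22  56 104 110 110  88  28  18
   20  31  34  27]
 [ 26  33  50  52  44 107  40  24  23  35  61 128 110 104 108  82  27  17
   20  40  71  37]
 [ 29  28  42  52  49  43  24  21  28 102 154 215 154 117 106  60  20  17
   17  37 117  60]
 [ 28  27  40  43  43  35  25  19  56 183 219 222 215 162 133  61  16  16
   16  39 117  53]
 [ 23  25  30  28  29  30  24  29 114 228 231 224 225 225 201 142  41  11
   15  48 110  46]
 [ 25  24  29  30  26  27  26  43 159 212 212 208 211 219 228 225  91  16
   14  56  90  61]
 [ 49  23  25  25  27  32  53  55 101 113 114 110 133 184 224 226 157  65
   21  80  96 127]
 [107  42  24  24  26  54 110  83  86 101 104 100  96 116 224 229 218 155
   41  88 140 212]
 [170  84  28  19  2
[... 210 characters left out ...]
0 180 214 210 218 215 215 178
  207 215 213 211]
 [169 169 119  40  37 104 112 126 220 221 216 217 217 218 219 208 193 152
  211 213 212 210]
 [166 175 167 100  82 105 114 134 207 207 211 212 211 206 208 174 127 155
  210 212 211 211]
 [148 164 167 161 142 116 121 120 129 131 167 174 170 151 137 119 125 192
  213 211 211 211]
 [109 156 164 167 166 142 125 130 128 122 123 122 128 131 119 131 163 214
  215 211 210 211]
 [158 165 164 165 162 162 148 113 127 130 139 136 154 148 131 139 168 204
  215 212 212 211]
 [164 166 163 161 161 164 163 163 152 138 131 130 140 142 159 162 164 169
  207 214 212 210]
 [166 163 162 160 161 161 163 167 163 162 162 164 164 163 166 164 164 163
  181 208 213 211]]
```

View pics/b1s.png

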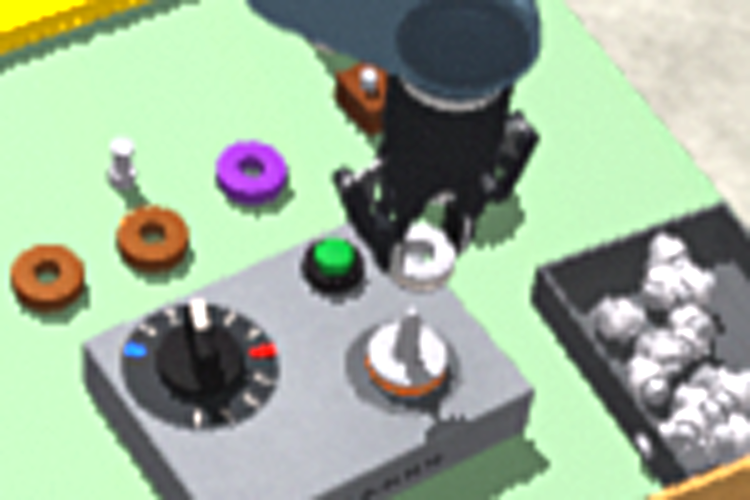

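```bash
python3 -m handwheel '{"grip":[1,1,1,1,1],"travel":[[-2,0.5,15],[-2.5,0.8,30],[-2.5,0.8,45],[-2.5,0.8,55],[-2.5,0.8,55]],"dr":[[0,0,0],[0,0,0],[0,0,0],[0,0,0],[0,0,0]]}'
python3 - <<'E'
from h import *
s,m=st(); im=snap("b2s",(230,170,380,270),5,1.2,name="side")
E
```

```text
t: 11.0
tcp_pos: [624.6, -267.7, 105.2]
orientation: [0.707, 0.707, -0.001, -0.002]
ft_force: [-1.8, -1.0, -2.7]
width: 0.485
t11.00 tcp [ 624.6 -267.7  105.2] w41.3mm F [-1.8 -1.  -2.7] yaw(y-axis) 0.1 tilt 0.28 q6 -0.57
```

View pics/b2s.png

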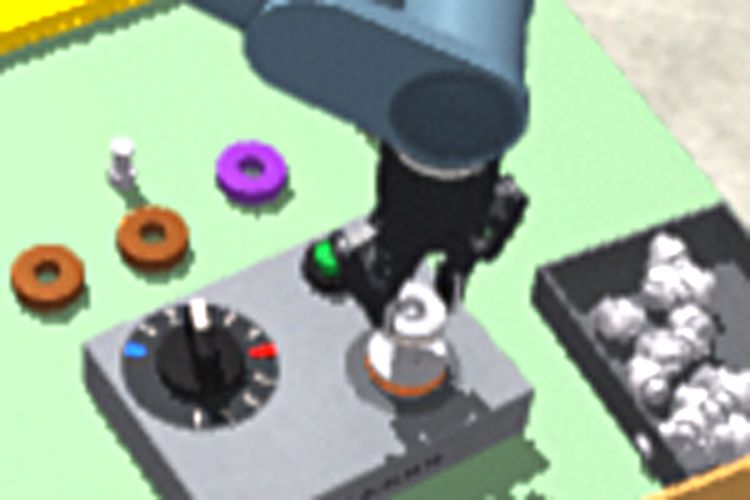

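```bash
python3 -m handwheel '{"grip":[1,1,1,1,1],"travel":[[0,0,10],[0,0,20],[0,0,27],[0,0,29],[0,0,29]],"dr":[[0,0,0],[0,0,0],[0,0,0],[0,0,0],[0,0,0]]}'
python3 -m handwheel '{"grip":[1,1,1],"travel":[[0,0,1],[0,0,2],[0,0,2]],"dr":[[0,0,0],[0,0,0],[0,0,0]]}'
```

```text
t: 11.55
tcp_pos: [625.5, -268.8, 79.2]
orientation: [0.707, 0.707, -0.001, -0.0]
ft_force: [-4.7, -1.1, -2.9]
width: 0.49
t: 11.85
tcp_pos: [625.7, -269.1, 78.1]
orientation: [0.707, 0.708, -0.001, -0.0]
ft_force: [-6.3, -1.8, 1.2]
width: 0.485
```

```bash
python3 -m handwheel '{"grip":[1,1,1],"travel":[[0,0,2],[0,0,3],[0,0,3]],"dr":[[0,0,0],[0,0,0],[0,0,0]]}'
python3 - <<'E'
from h import *
s,m=st(); im=snap("b3s",(270,200,350,270),9,1.2,name="side")
E
```

```text
t: 12.15
tcp_pos: [625.7, -269.2, 75.2]
orientation: [0.707, 0.708, -0.001, -0.0]
ft_force: [-5.7, -2.0, 1.4]
width: 0.483
t12.15 tcp [ 625.7 -269.2   75.2] w41.0mm F [-5.7 -2.   1.4] yaw(y-axis) 0.1 tilt 0.10 q6 -0.57
```

View pics/b3s.png

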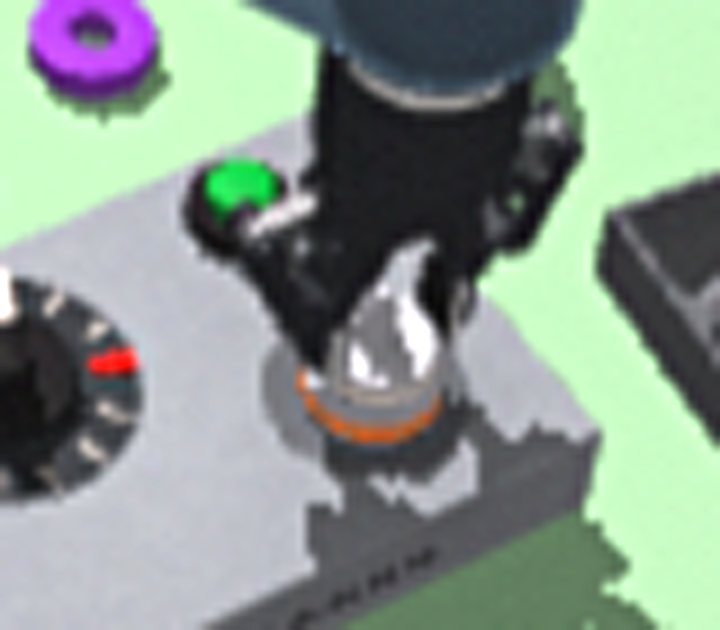

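```bash
python3 -m handwheel '{"grip":[-0.4,-0.4,-0.4,-0.5],"travel":[[0,0,0],[0,0,0],[0,0,0],[0,0,0]],"dr":[[0,0,0],[0,0,0],[0,0,0],[0,0,0]]}'
python3 -m handwheel '{"grip":[-0.6,-0.6,-0.6,-0.6,-0.6],"travel":[[0,0,-30],[0,0,-75],[20,-30,-90],[50,-60,-90],[80,-90,-90]],"dr":[[0,0,0],[0,0,0],[0,0,0],[0,0,0],[0,0,0]]}'
python3 - <<'E'
from h import *
s,m=st(); im=snap("b4s",(230,190,350,275),6,1.2,name="side"); snap("b4",(300,130,400,240),5,1.5)
E
```

```text
t: 12.6
tcp_pos: [626.8, -268.4, 74.9]
orientation: [0.707, 0.708, 0.0, 0.001]
ft_force: [0.7, -0.5, -0.8]
width: 0.746
t: 13.1
tcp_pos: [535.8, -188.1, 165.5]
orientation: [0.707, 0.707, 0.001, 0.001]
ft_force: [0.1, 0.3, 0.1]
width: 0.802
t13.10 tcp [ 535.8 -188.1  165.5] w68.1mm F [0.1 0.3 0.1] yaw(y-axis) 0.0 tilt 0.16 q6 -0.54
```

View pics/b4s.png

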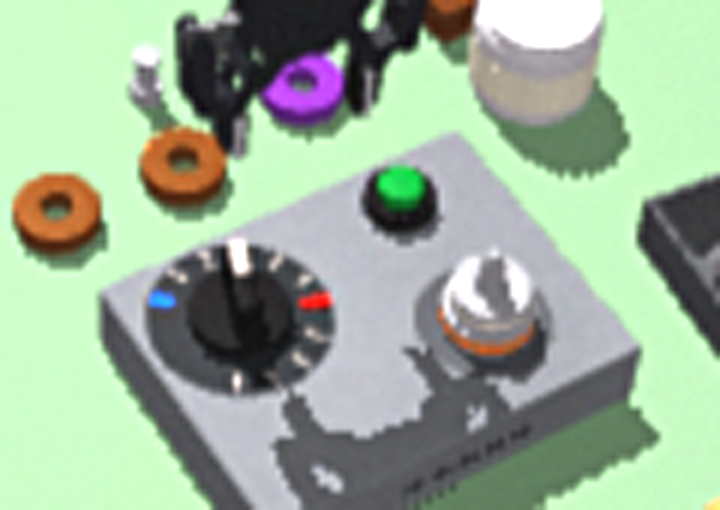

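View pics/b4.png

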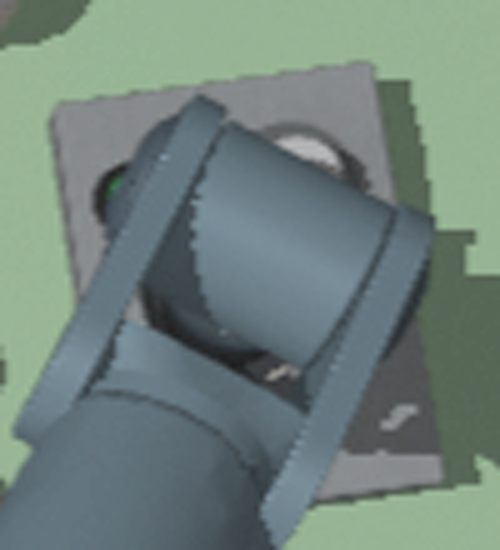

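```bash
python3 - <<'E'
from h import *
import cv2
a=cv2.imread("pics/b4_raw.png");b=cv2.imread("pics/b4s_raw.png")
cv2.imwrite("pics/full4.png",np.clip(np.vstack([a[:,:],])*1.5,0,255).astype(np.uint8)); cv2.imwrite("pics/full4s.png",b)
print(proj("side",[626,-267.7,82]),proj("side",[626,-267.7,112]),proj("side",[626,-267.7,66]))
g=b.max(axis=2); print(g[228:252,300:324])
E
```

```text
[311.20873988 237.44951125] [312.13457655 231.89785572] [310.72535974 240.3480355 ]
[[ 75  79 108 162 166 165 161 162 161 163 165 164 161 162 164 163 165 162
  160 163 168 207 213 213]
 [105 110 160 169 164 163 161 160 161 161 164 162 161 162 165 164 163 163
  163 163 163 180 206 213]
 [169 165 166 166 161 161 161 161 164 162 162 163 164 164 165 165 163 161
  163 163 166 160 183 212]
 [168 164 166 164 160 161 163 163 161 160 164 172 191 164 163 162 160 160
  162 160 164 164 166 205]
 [164 162 163 164 161 165 162 168 177 179 168 179 203 161 171 165 159 159
  163 160 161 162 163 178]
 [163 164 161 163 162 163 172 201 221 219 153 128 116 112 191 190 169 161
  161 161 160 160 160 165]
 [164 165 164 162 155 158 201 218 220 205 126 107 102 102 171 219 198 170
  158 161 162 160 160 159]
 [165 165 161 150 125 156 219 220 218 187 112 101 102 106 187 225 219 194
  162 158 160 161 160 162]
 [168 160 129 103 115 212 223 220 218 143 100 101 104 103 165 224 222 217
  176 160 162 166 165 162]
 [161 131 104 100 169 251 230 219 218 122  95 101 104  93 110 226 224 217
  179 158 161 164 162 161]
 [135 
[... 708 characters left out ...]
08 112 111 126 129 131 172 119 108 106 113 113 108 108 111 114 120
  109  52  55 106 142 158]
 [120 109 111 112  77 112 140 148 120 112 108 104 105 106 114 119 141 146
   77  50  50 107 136 157]
 [149 105 109 110 107  78 111 168 151 144 144 133 132 135 142 147 123  80
   54  48  55 128 159 162]
 [150  74 102 108 112 105  76  86 110 144 175 162 160 156 126  98  55  55
   51  49  60 149 161 163]
 [ 84  70 100 114 112 112 110  74  57  61  78  77  76  77  55  52  52  53
   51  50  70 157 160 162]
 [ 75  77  77 113 122 116 113 109  72  51  52  52  54  55  53  54  52  51
   50  63 101 156 160 160]
 [ 80  77  77  87 136 138 125 110  95  57  48  52  51  51  51  52  52  52
   64 105 153 160 160 159]]
```

View pics/full4.png

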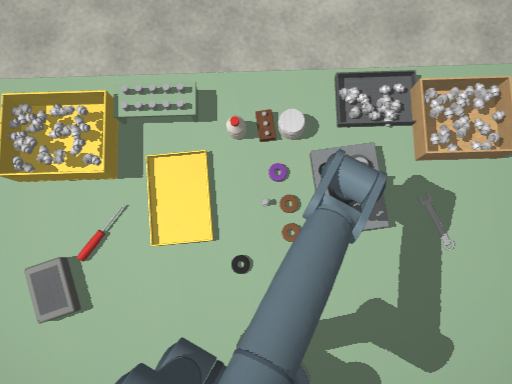

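View pics/full4s.png

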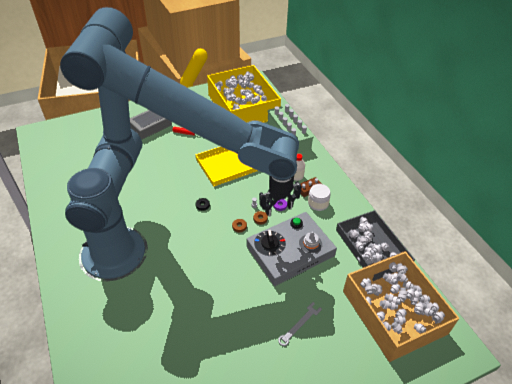

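```bash
python3 - <<'E'
from h import *
c=np.array([496.4,-212.4])
def ang(n,p,z,c): w=plane(n,*p,z)[:2]-c; return np.degrees(np.arctan2(w[1],w[0])).round(1),np.hypot(*w).round(1)
print("top blue",ang("top",(331.45,224.18),51,c),"red",ang("top",(343.3,196.2),51,c),"ptr rim",ang("top",(331.2,208.3),59,c))
cs=np.array([499.3,-209.5])
print("side blue",ang("side",(256.5,239.5),51,cs),"red",ang("side",(282.1,240.07),51,cs))
S=cv2.imread("pics/b4s_raw.png");T=cv2.imread("pics/top0.png")
for n,I,(x0,y0,x1,y1) in (("top",T,(322,195,360,230)),("side",S,(258,226,285,250))):
    g=I.min(axis=2); R0=np.zeros(g.shape,bool);R0[y0:y1,x0:x1]=True
    for b in blobs((g>(70 if n=="top" else 160))&R0,2): print(n,b)
print(proj("top",[498.6-2,-211.7,91]),proj("side",[498.6,-211.7,91]))
E
python3 - <<'E'
import cv2,numpy as np
b=cv2.imread("pics/b4s_raw.png")[222:262,250:292]; b=cv2.resize(b,None,fx=14,fy=14,interpolation=cv2.INTER_NEAREST)
cv2.imwrite("pics/d3.png",np.clip(b*1.3,0,255).astype(np.uint8))
E
```

```text
top blue (np.float64(141.1), np.float64(46.1)) red (np.float64(-11.7), np.float64(44.3)) ptr rim (np.float64(73.0), np.float64(29.8))
side blue (np.float64(142.2), np.float64(45.9)) red (np.float64(-11.4), np.float64(44.5))
top (array([324.98, 198.48]), np.int32(58), array([322, 195,  10,  13], dtype=int32))
top (array([336.5 , 195.75]), np.int32(4), array([336, 195,   2,   3], dtype=int32))
top (array([356.37, 199.05]), np.int32(59), array([350, 195,  10,  13], dtype=int32))
top (array([350.2, 199.2]), np.int32(5), array([349, 198,   3,   3], dtype=int32))
top (array([326.5, 205. ]), np.int32(2), array([326, 205,   2,   1], dtype=int32))
top (array([338.86, 208.93]), np.int32(28), array([335, 207,   9,   5], dtype=int32))
top (array([331.5, 208.5]), np.int32(8), array([330, 208,   4,   2], dtype=int32))
top (array([324., 212.]), np.int32(5), array([322, 212,   5,   1], dtype=int32))
top (array([325.28, 224.52]), np.int32(79), array([322, 215,  12,  15], dtype=int32))
top (array([355., 218.]), np.int32(3), array([354, 218,   3,   1], dtype=int32))
top (array([356.16, 225.66]), np.int32(56), array([349, 218,  11,  12], dtype=int32))
side (array([271.07, 229.14]), np.int32(136), array([258, 226,  27,  11], dtype=int32))
[342.85719861 209.90076809] [270.06230332 235.49869076]
```

View pics/d3.png

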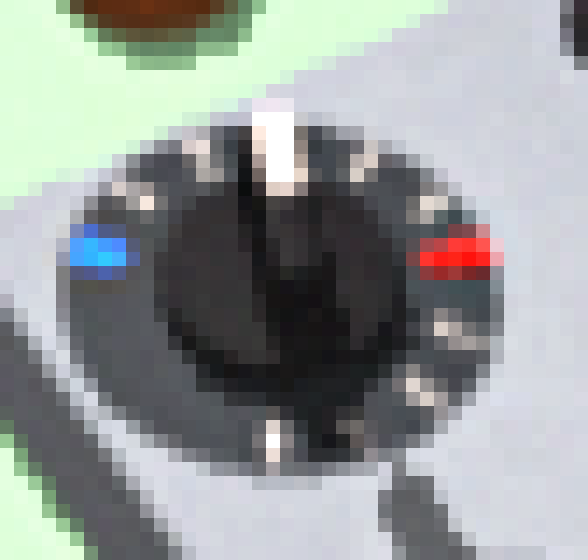

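```bash
python3 - <<'E'
from h import *
c=np.array([496.4,-212.4])
for p,z in (((331.4,208.4),61),((338.86,208.93),91)):
    w=plane("top",*p,z)[:2]-c; print(np.degrees(np.arctan2(w[1],w[0])).round(1),np.hypot(*w).round(1))
to([498.7,-211.6,110],-16.5)
E
```

```text
73.8 29.4
74.5 12.1
t13.20 tcp [ 532.2 -184.4  162.4] w67.9mm F [-0.1  0.1 -0.4] yaw(y-axis) 0.2 tilt 0.32 q6 -0.54
travel [-27.3 -33.3  52.4]
  dr [-0.3 -0.2 16.7]
  dr [   0.2   -0.4 -163.3]
```

```bash
python3 -m handwheel '{"grip":[-0.4,-0.4,-0.4,-0.4,-0.4],"travel":[[-14,-16,20],[-27,-33,40],[-27,-33,52],[-27,-33,52],[-27,-33,52]],"dr":[[0,0,8],[0,0,16],[0,0,16.3],[0,0,16.3],[0,0,16.3]]}'
python3 - <<'E'
from h import *
to([498.7,-211.6,80],-16); snap("c1s",(230,190,350,275),6,1.2,name="side")
E
```

```text
t: 13.7
tcp_pos: [504.2, -215.7, 112.9]
orientation: [0.799, 0.601, 0.0, 0.0]
ft_force: [0.8, 0.5, -0.0]
width: 0.7
t13.70 tcp [ 504.2 -215.7  112.9] w59.5mm F [ 0.8  0.5 -0. ] yaw(y-axis) -16.1 tilt 0.07 q6 -0.33
travel [ 2.4 -6.5 32.9]
  dr [ 0.1  0.  -0.1]
  dr [ 0.000e+00 -1.000e-01  1.799e+02]
```

View pics/c1s.png

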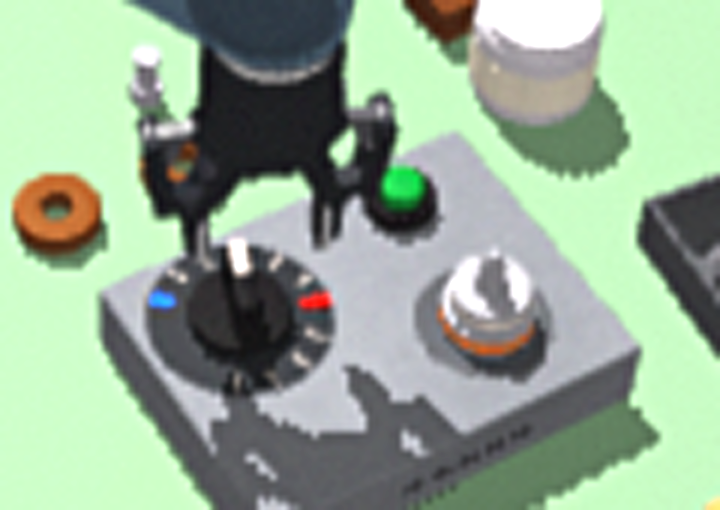

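```bash
python3 -m handwheel '{"grip":[-0.4,-0.4,-0.4,-0.4,-0.4],"travel":[[2.4,-6.5,5],[2.4,-6.5,16],[2.4,-6.5,26],[2.4,-6.5,32],[2.4,-6.5,32]],"dr":[[0,0,0],[0,0,0],[0,0,0],[0,0,0],[0,0,0]]}'
python3 - <<'E'
from h import *
to([498.7,-211.6,78],-16); snap("c2s",(230,190,350,275),6,1.2,name="side")
E
```

```text
t: 14.25
tcp_pos: [496.7, -210.9, 78.7]
orientation: [0.8, 0.6, -0.0, -0.001]
ft_force: [-0.3, -0.0, 0.6]
width: 0.699
t14.25 tcp [ 496.7 -210.9   78.7] w59.4mm F [-0.3 -0.   0.6] yaw(y-axis) -16.2 tilt 0.16 q6 -0.33
travel [-0.2  2.1  0.7]
  dr [-0.2 -0.1 -0.2]
  dr [-1.000e-01  2.000e-01  1.798e+02]
```

View pics/c2s.png

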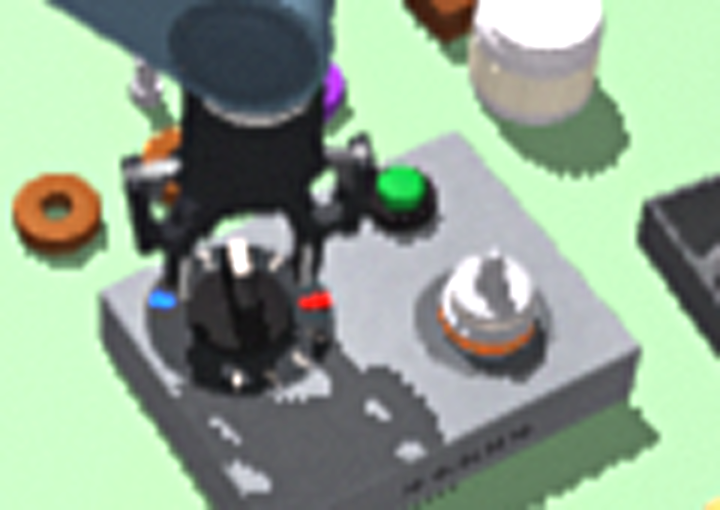

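```bash
python3 -m handwheel '{"grip":[0.2,0.5,0.6,1,1],"travel":[[0,2,0],[0,2,0],[0,2,0],[0,2,0],[0,2,0]],"dr":[[0,0,0],[0,0,0],[0,0,0],[0,0,0],[0,0,0]]}' 40
python3 -m handwheel '{"grip":[1,1,1],"travel":[[0,0,0],[0,0,0],[0,0,0]],"dr":[[0,0,0],[0,0,0],[0,0,0]]}'
python3 -c "
from h import *
to([498.7,-211.6,78],-16)"
```

```text
t: 14.8
tcp_pos: [497.2, -211.4, 80.6]
orientation: [0.8, 0.6, -0.002, -0.003]
ft_force: [-11.4, 2.4, 10.1]
width: 0.148
t: 15.1
tcp_pos: [497.2, -211.4, 80.7]
orientation: [0.8, 0.6, -0.002, -0.003]
ft_force: [-11.1, 2.9, 11.4]
width: 0.152
t15.10 tcp [ 497.2 -211.4   80.7] w12.9mm F [-11.1   2.9  11.4] yaw(y-axis) -16.2 tilt 0.40 q6 -0.33
travel [0.2 1.5 2.7]
  dr [-0.4 -0.  -0.2]
  dr [ -0.    0.6 179.8]
```

```bash
python3 -m handwheel '{"grip":[1,1,1],"travel":[[0,-1.5,-2.5],[0,-1.5,-2.5],[0,-1.5,-2.5]],"dr":[[0,0,0],[0,0,0],[0,0,0]]}'
```

```text
t: 15.4
tcp_pos: [496.9, -211.2, 80.9]
orientation: [0.8, 0.6, -0.001, -0.001]
ft_force: [1.7, -3.8, -16.8]
width: 0.148
```

```bash
python3 -m handwheel '{"grip":[1,1,1,1,1],"travel":[[0,0,1.5],[0,0,1.5],[0,0,1.5],[0,0,1.5],[0,0,1.5]],"dr":[[0,0,6],[0,0,13],[0,0,20],[0,0,27],[0,0,34]]}'
python3 -m handwheel '{"grip":[1,1,1,1,1],"travel":[[0,0,0],[0,0,0],[0,0,0],[0,0,0],[0,0,0]],"dr":[[0,0,7],[0,0,14],[0,0,21],[0,0,28],[0,0,35]]}'
python3 - <<'E'
from h import *
st(); im=snap("c3s",(240,215,300,265),12,1.2,name="side"); snap("c3",(310,180,370,240),9,1.6)
E
```

```text
t: 15.9
tcp_pos: [497.2, -211.5, 80.8]
orientation: [0.941, 0.338, -0.001, -0.001]
ft_force: [-2.0, -1.6, -7.8]
width: 0.148
t: 16.4
tcp_pos: [497.3, -211.8, 80.8]
orientation: [0.999, 0.039, -0.001, 0.0]
ft_force: [-1.6, -3.5, -8.6]
width: 0.147
t16.40 tcp [ 497.3 -211.8   80.8] w12.5mm F [-1.6 -3.5 -8.6] yaw(y-axis) -85.5 tilt 0.12 q6 0.88
```

View pics/c3s.png

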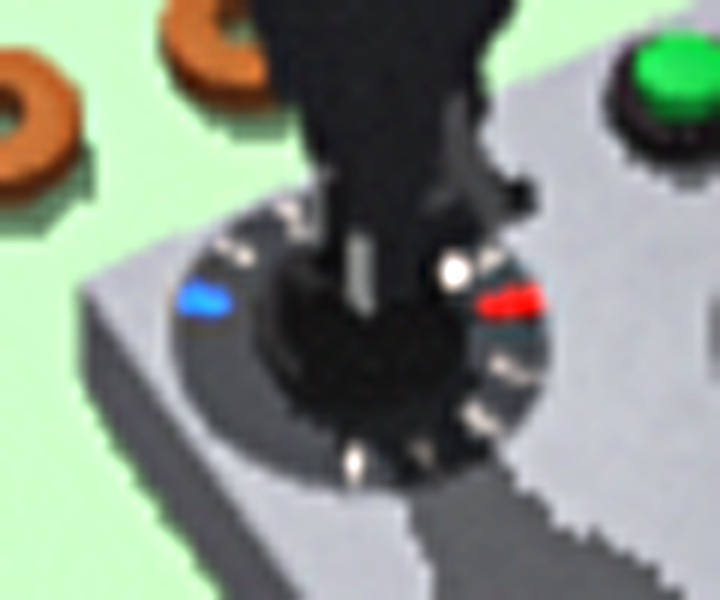

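```bash
python3 -m handwheel '{"grip":[1,1,1,1],"travel":[[0,0,0],[0,0,0],[0,0,0],[0,0,0]],"dr":[[0,0,5],[0,0,10],[0,0,14],[0,0,14]]}'
python3 - <<'E'
from h import *
st(); im=snap("c4s",(262,225,292,250),24,1.2,name="side")
g=im.min(axis=2); 
R0=np.zeros(g.shape,bool);R0[228:248,270:284]=True
for b in blobs((g>110)&R0,2):
    print(b)
    for z in (57,61):
        for c in ([499.3,-209.5],[497.5,-211.5]):
            w=plane("side",*b[0],z)[:2]-np.array(c); print(z,np.degrees(np.arctan2(w[1],w[0])).round(1),np.hypot(*w).round(1))
# predicted pixels of pointer at 31mm for angles, side center
for a in (-5,-8,-11.5,-15): print(a,proj("side",[499.3+30*np.cos(np.radians(a)),-209.5+30*np.sin(np.radians(a)),61]).round(1))
E
```

```text
t: 16.9
tcp_pos: [497.3, -211.9, 80.8]
orientation: [0.997, -0.08, -0.001, 0.0]
ft_force: [-3.0, -4.2, -9.7]
width: 0.148
t16.90 tcp [ 497.3 -211.9   80.8] w12.6mm F [-3.  -4.2 -9.7] yaw(y-axis) -99.1 tilt 0.12 q6 1.12
(array([280.77, 232.42]), np.int32(43), array([277, 228,   7,  12], dtype=int32))
57 20.1 55.0
57 21.4 57.4
61 17.9 52.6
61 19.3 54.9
(array([282. , 245.5]), np.int32(4), array([281, 245,   3,   2], dtype=int32))
57 -47.3 45.4
57 -43.9 45.2
61 -50.8 46.3
61 -47.5 46.0
-5 [277.9 238.2]
-8 [278.  238.6]
-11.5 [278.2 239. ]
-15 [278.3 239.4]
```

View pics/c4s.png

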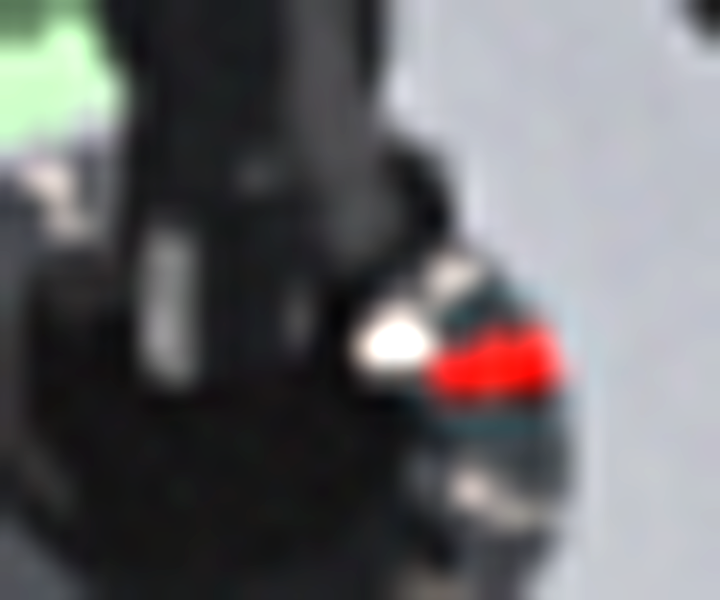

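```bash
python3 -m handwheel '{"grip":[1,1,1],"travel":[[0,0,0],[0,0,0],[0,0,0]],"dr":[[0,0,2.5],[0,0,2.5],[0,0,2.5]]}'
python3 -m handwheel '{"grip":[0.2,-0.2,-0.2,-0.2,-0.2],"travel":[[0,0,0],[0,0,0],[0,0,0],[0,0,-20],[0,0,-50]],"dr":[[0,0,0],[0,0,0],[0,0,0],[0,0,0],[0,0,0]]}'
python3 - <<'E'
from h import *
st(); im=snap("c5s",(250,215,300,260),14,1.2,name="side")
E
```

```text
t: 17.25
tcp_pos: [497.3, -211.9, 80.8]
orientation: [0.995, -0.101, -0.001, 0.0]
ft_force: [-2.5, -5.0, -9.8]
width: 0.147
t: 17.75
tcp_pos: [497.3, -210.7, 130.8]
orientation: [0.995, -0.102, -0.001, -0.001]
ft_force: [-0.3, 0.5, -0.2]
width: 0.602
t17.75 tcp [ 497.3 -210.7  130.8] w51.1mm F [-0.3  0.5 -0.2] yaw(y-axis) -101.7 tilt 0.19 q6 1.16
```

View pics/c5s.png

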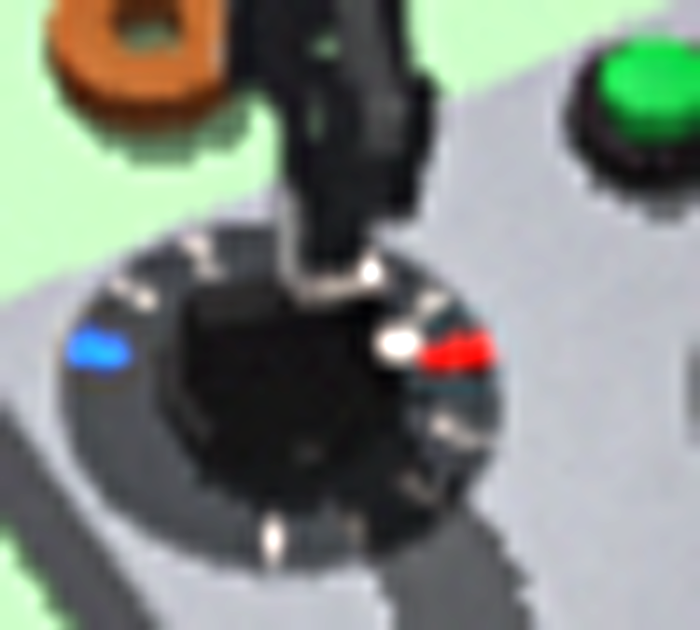

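```bash
python3 -c "
from h import *
to([619.8,-173.4,112])"
```

```text
t17.80 tcp [ 500.9 -213.   137.6] w50.9mm F [ 2.9 -1.4  3.1] yaw(y-axis) -101.7 tilt 0.47 q6 1.16
travel [108.2 -63.   26.3]
  dr [ 0.2 -0.4  0. ]
  dr [   0.7    0.3 -180. ]
```

```bash
python3 -m handwheel '{"grip":[1,1,1,1,1],"travel":[[40,-22,0],[80,-44,5],[112,-61,15],[112,-61,20],[112,-61,20]],"dr":[[0,0,0],[0,0,0],[0,0,0],[0,0,0],[0,0,0]]}'
python3 - <<'E'
from h import *
to([619.8,-173.4,85]); im=snap("c6s",(245,190,325,260),9,1.2,name="side"); snap("c6",(305,140,395,240),6,1.6)
E
```

```text
t: 18.3
tcp_pos: [620.0, -174.0, 110.4]
orientation: [0.995, -0.102, -0.001, -0.0]
ft_force: [0.1, 0.2, -0.9]
width: 0.003
t18.30 tcp [ 620.  -174.   110.4] w0.3mm F [ 0.1  0.2 -0.9] yaw(y-axis) -101.7 tilt 0.10 q6 1.32
travel [-0.3 -0.5 25.4]
  dr [-0.   0.1  0. ]
  dr [-1.0e-01 -0.0e+00 -1.8e+02]
```

View pics/c6s.png

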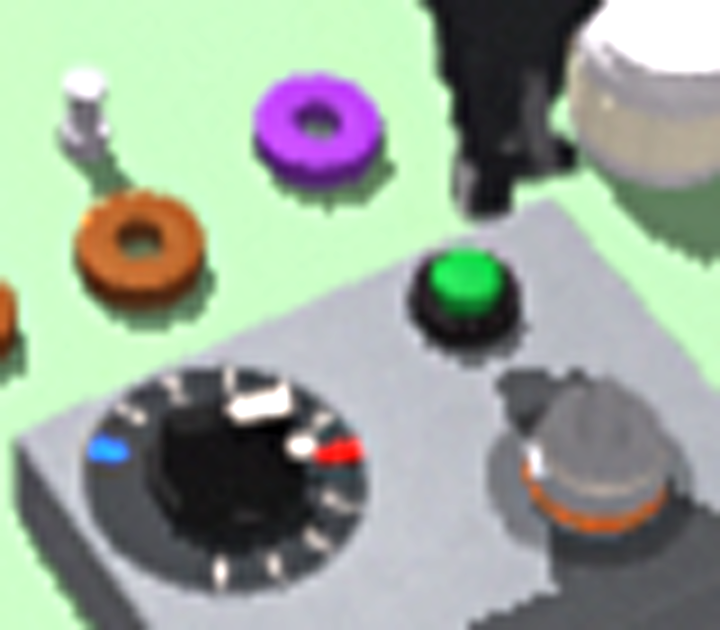

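View pics/c6.png

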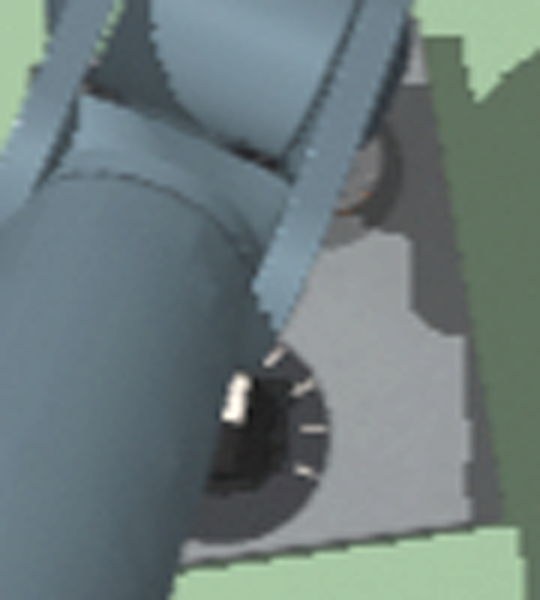

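```bash
python3 -m handwheel '{"grip":[1,1,1,1],"travel":[[0,0,10],[0,0,20],[0,0,24],[0,0,24]],"dr":[[0,0,0],[0,0,0],[0,0,0],[0,0,0]]}'
python3 -m handwheel '{"grip":[1,1,1],"travel":[[0,0,2],[0,0,4],[0,0,4]],"dr":[[0,0,0],[0,0,0],[0,0,0]]}'
```

```text
t: 18.8
tcp_pos: [619.0, -174.5, 85.9]
orientation: [0.995, -0.103, -0.001, -0.0]
ft_force: [-0.3, 0.7, -0.0]
width: 0.0
t: 19.1
tcp_pos: [620.1, -174.6, 83.2]
orientation: [0.995, -0.102, -0.0, -0.0]
ft_force: [-1.0, 0.6, 0.8]
width: -0.0
```

```bash
python3 -m handwheel '{"grip":[1,1,1],"travel":[[0,0,2],[0,0,4],[0,0,4]],"dr":[[0,0,0],[0,0,0],[0,0,0]]}'
python3 -m handwheel '{"grip":[1,1,1],"travel":[[0,0,2],[0,0,4],[0,0,4]],"dr":[[0,0,0],[0,0,0],[0,0,0]]}'
```

```text
t: 19.4
tcp_pos: [619.9, -174.6, 78.9]
orientation: [0.995, -0.102, -0.0, -0.0]
ft_force: [-0.2, 0.5, 0.2]
width: 0.004
t: 19.7
tcp_pos: [619.9, -174.6, 74.9]
orientation: [0.995, -0.102, -0.0, -0.0]
ft_force: [-0.3, -0.6, 0.0]
width: -0.003
```

```bash
python3 -m handwheel '{"grip":[1,1,1],"travel":[[0,0,2],[0,0,4],[0,0,4]],"dr":[[0,0,0],[0,0,0],[0,0,0]]}'
python3 - <<'E'
from h import *
st(); im=snap("c7s",(270,190,325,250),10,1.2,name="side")
E
```

```text
t: 20.0
tcp_pos: [620.2, -174.7, 71.3]
orientation: [0.995, -0.102, 0.0, 0.0]
ft_force: [-0.0, 0.2, 2.4]
width: -0.002
t20.00 tcp [ 620.2 -174.7   71.3] w-0.1mm F [-0.   0.2  2.4] yaw(y-axis) -101.7 tilt 0.01 q6 1.33
```

View pics/c7s.png

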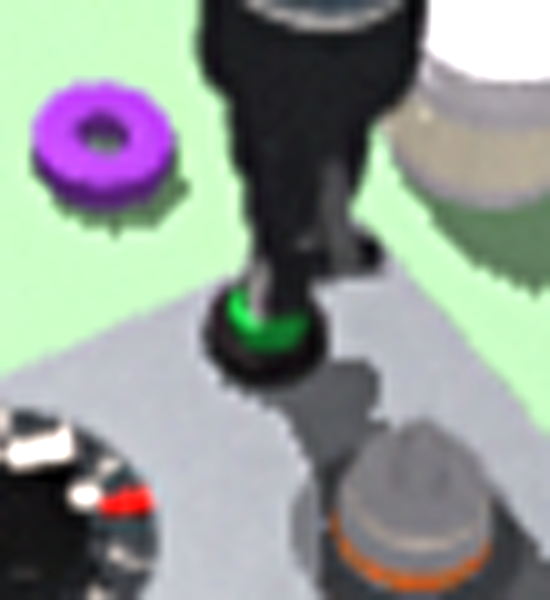

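```bash
python3 -m handwheel '{"grip":[1,1,1],"travel":[[0,0,2],[0,0,4],[0,0,4]],"dr":[[0,0,0],[0,0,0],[0,0,0]]}'
python3 -m handwheel '{"grip":[1,1,1],"travel":[[0,0,2],[0,0,4],[0,0,4]],"dr":[[0,0,0],[0,0,0],[0,0,0]]}'
```

```text
t: 20.35
tcp_pos: [620.3, -174.8, 67.5]
orientation: [0.995, -0.102, 0.0, 0.0]
ft_force: [-0.5, 0.7, 3.7]
width: 0.001
t: 20.65
tcp_pos: [620.5, -174.8, 65.9]
orientation: [0.995, -0.102, -0.0, 0.0]
ft_force: [-8.4, 3.4, 17.6]
width: 0.004
```

```bash
python3 -m handwheel '{"grip":[1,1,1,1,1],"travel":[[0,0,0.5],[0,0,0.5],[0,0,0.5],[0,0,0.5],[0,0,0.5]],"dr":[[0,0,0],[0,0,0],[0,0,0],[0,0,0],[0,0,0]]}'
python3 -m handwheel '{"grip":[1,1,1,1,1],"travel":[[0,0,-10],[0,0,-30],[0,0,-55],[0,0,-65],[0,0,-65]],"dr":[[0,0,0],[0,0,0],[0,0,0],[0,0,0],[0,0,0]]}'
python3 - <<'E'
from h import *
to([497.3,-211.6,112],-101.7); im=snap("c8s",(245,190,325,260),9,1.2,name="side")
E
```

```text
t: 21.15
tcp_pos: [620.5, -174.8, 65.8]
orientation: [0.995, -0.102, -0.0, 0.0]
ft_force: [-7.2, 3.8, 19.1]
width: 0.001
t: 21.65
tcp_pos: [621.0, -175.1, 129.2]
orientation: [0.995, -0.102, 0.001, 0.001]
ft_force: [-0.5, 0.7, 0.4]
width: -0.001
t21.65 tcp [ 621.  -175.1  129.2] w-0.1mm F [-0.5  0.7  0.4] yaw(y-axis) -101.7 tilt 0.18 q6 1.33
travel [-113.8   60.9   16.9]
  dr [ 0.  -0.2 -0. ]
  dr [-3.0e-01 -1.0e-01  1.8e+02]
```

View pics/c8s.png

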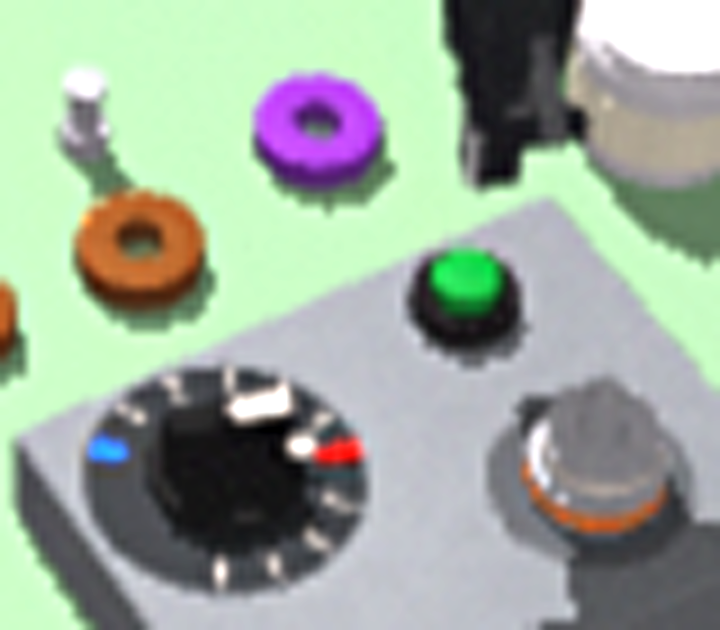

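```bash
python3 -m handwheel '{"grip":[-0.2,-0.2,-0.2,-0.2,-0.2],"travel":[[-38,20,5],[-76,40,10],[-113.8,60.9,15],[-113.8,60.9,17],[-113.8,60.9,17]],"dr":[[0,0,0],[0,0,0],[0,0,0],[0,0,0],[0,0,0]]}'
python3 -m handwheel '{"grip":[-0.2,-0.2],"travel":[[0,0,0],[0,0,0]],"dr":[[0,0,0],[0,0,0]]}'
python3 -c "
from h import *
to([497.2,-211.6,80],-101.7)"
```

```text
t: 22.2
tcp_pos: [494.9, -210.7, 109.0]
orientation: [0.995, -0.103, -0.001, -0.001]
ft_force: [0.9, -0.6, 0.9]
width: 0.597
t: 22.4
tcp_pos: [497.4, -211.1, 111.0]
orientation: [0.995, -0.102, 0.0, 0.0]
ft_force: [0.4, -0.4, 0.4]
width: 0.599
t22.40 tcp [ 497.4 -211.1  111. ] w50.9mm F [ 0.4 -0.4  0.4] yaw(y-axis) -101.7 tilt 0.04 q6 1.16
travel [-0.1  0.5 31. ]
  dr [ 0. -0.  0.]
  dr [ 1.0e-01  0.0e+00 -1.8e+02]
```

```bash
python3 -m handwheel '{"grip":[-0.2,-0.2,-0.2,-0.2,-0.2],"travel":[[0,0.5,10],[0,0.5,20],[0,0.5,30],[0,0.5,30],[0,0.5,30]],"dr":[[0,0,0],[0,0,0],[0,0,0],[0,0,0],[0,0,0]]}'
python3 -m handwheel '{"grip":[0.5,1,1,1,1],"travel":[[0,0,0],[0,0,0],[0,0,0],[0,0,0],[0,0,0]],"dr":[[0,0,0],[0,0,0],[0,0,0],[0,0,0],[0,0,0]]}' 40
```

```text
t: 22.9
tcp_pos: [496.0, -211.4, 80.2]
orientation: [0.995, -0.102, -0.001, -0.0]
ft_force: [0.3, -0.4, -0.2]
width: 0.6
t: 23.4
tcp_pos: [496.5, -211.8, 81.4]
orientation: [0.995, -0.102, 0.0, 0.0]
ft_force: [-1.6, 0.7, 3.8]
width: 0.147
```

```bash
python3 -m handwheel '{"grip":[1,1,1,1,1],"travel":[[0,0,0],[0,0,0],[0,0,0],[0,0,0],[0,0,0]],"dr":[[0,0,-7],[0,0,-14],[0,0,-21],[0,0,-28],[0,0,-36]]}'
python3 -m handwheel '{"grip":[1,1,1,1,1],"travel":[[0,0,0],[0,0,0],[0,0,0],[0,0,0],[0,0,0]],"dr":[[0,0,-7],[0,0,-14],[0,0,-21],[0,0,-28],[0,0,-36]]}'
python3 -m handwheel '{"grip":[1,1,1,1,1],"travel":[[0,0,0],[0,0,0],[0,0,0],[0,0,0],[0,0,0]],"dr":[[0,0,-7],[0,0,-14],[0,0,-21],[0,0,-28],[0,0,-36]]}'
python3 -m handwheel '{"grip":[1,1,1,1,1],"travel":[[0,0,0],[0,0,0],[0,0,0],[0,0,0],[0,0,0]],"dr":[[0,0,-7],[0,0,-14],[0,0,-21],[0,0,-28],[0,0,-36]]}'
python3 - <<'E'
from h import *
s,_=st(); print(s["moment"])
E
```

```text
t: 23.9
tcp_pos: [496.5, -211.9, 81.4]
orientation: [0.977, 0.213, 0.0, 0.0]
ft_force: [-1.0, -0.1, 3.6]
width: 0.149
t: 24.4
tcp_pos: [496.6, -211.9, 81.4]
orientation: [0.864, 0.504, 0.0, 0.001]
ft_force: [-1.3, -0.1, 3.3]
width: 0.148
t: 24.9
tcp_pos: [496.7, -212.0, 81.4]
orientation: [0.666, 0.746, 0.0, 0.001]
ft_force: [-0.9, 0.4, 2.6]
width: 0.144
t: 25.4
tcp_pos: [496.7, -211.9, 81.4]
orientation: [0.402, 0.916, -0.0, 0.001]
ft_force: [0.2, 0.7, 3.8]
width: 0.145
t25.40 tcp [ 496.7 -211.9   81.4] w12.3mm F [0.2 0.7 3.8] yaw(y-axis) 42.6 tilt 0.08 q6 -1.36
[ 0.08745527  0.00838993 -0.02662283]
```

```bash
python3 -m handwheel '{"grip":[1,1,1],"travel":[[0,0,0],[0,0,0],[0,0,0]],"dr":[[0,0,-4],[0,0,-7],[0,0,-7]]}'
python3 -c "
from h import *
s,_=st(); print(s['moment'])"
python3 -m handwheel '{"grip":[1,1,1],"travel":[[0,0,0],[0,0,0],[0,0,0]],"dr":[[0,0,-1.5],[0,0,-3],[0,0,-3]]}'
python3 - <<'E'
from h import *
s,_=st(); print(s["moment"]); im=snap("c9s",(245,210,305,260),12,1.2,name="side")
E
```

```text
t: 25.7
tcp_pos: [496.7, -211.9, 81.4]
orientation: [0.348, 0.937, -0.0, 0.001]
ft_force: [0.7, 1.0, 4.2]
width: 0.153
t25.70 tcp [ 496.7 -211.9   81.4] w13.0mm F [0.7 1.  4.2] yaw(y-axis) 49.2 tilt 0.08 q6 -1.47
[ 0.12672288 -0.01039104  0.037008  ]
t: 26.0
tcp_pos: [496.7, -211.9, 81.4]
orientation: [0.324, 0.946, 0.0, 0.001]
ft_force: [-0.4, 0.2, 5.4]
width: 0.15
t26.00 tcp [ 496.7 -211.9   81.4] w12.8mm F [-0.4  0.2  5.4] yaw(y-axis) 52.2 tilt 0.08 q6 -1.52
[ 0.07277637  0.07446157 -0.49059123]
```

View pics/c9s.png

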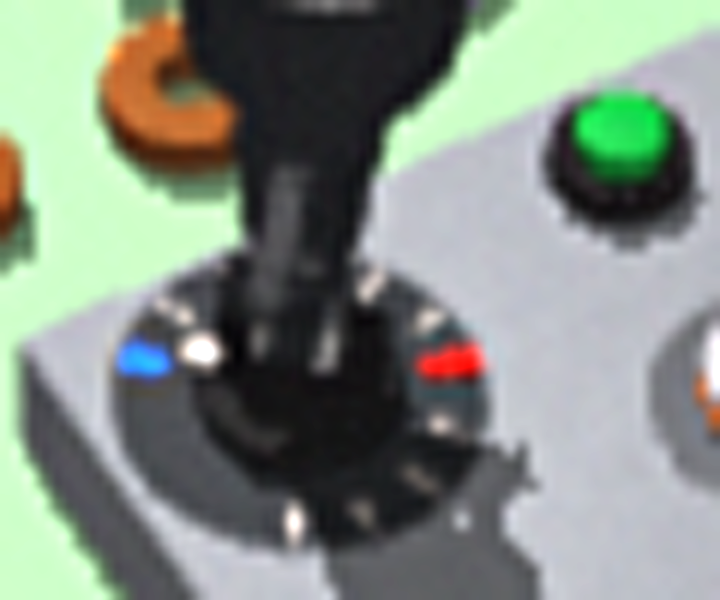

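```bash
python3 -m handwheel '{"grip":[-0.2,-0.2,-0.2,-0.2,-0.2],"travel":[[0,0,0],[0,0,0],[0,0,0],[0,0,-25],[0,0,-65]],"dr":[[0,0,0],[0,0,0],[0,0,0],[0,0,0],[0,0,0]]}'
python3 -m handwheel '{"grip":[-0.6,-0.6,-0.6,-0.6,-0.6],"travel":[[0,0,-15],[10,0,-35],[10,0,-35],[10,0,-35],[10,0,-35]],"dr":[[0,0,8],[0,0,16],[0,0,24],[0,0,32],[0,0,40]]}'
python3 - <<'E'
from h import *
to([625.8,-268,170],0); im=snap("d1s",(245,190,325,260),9,1.2,name="side")
E
```

```text
t: 26.55
tcp_pos: [494.0, -210.1, 143.2]
orientation: [0.323, 0.946, 0.001, -0.004]
ft_force: [0.9, -0.2, 0.3]
width: 0.604
t: 27.05
tcp_pos: [488.1, -205.3, 180.6]
orientation: [0.63, 0.777, -0.0, -0.0]
ft_force: [-0.4, -0.4, 1.1]
width: 0.798
t27.05 tcp [ 488.1 -205.3  180.6] w67.9mm F [-0.4 -0.4  1.1] yaw(y-axis) 11.9 tilt 0.02 q6 -0.82
travel [-89.8 121.8  10.6]
  dr [-0.  -0.  11.9]
  dr [   0.    -0.  -168.1]
```

View pics/d1s.png

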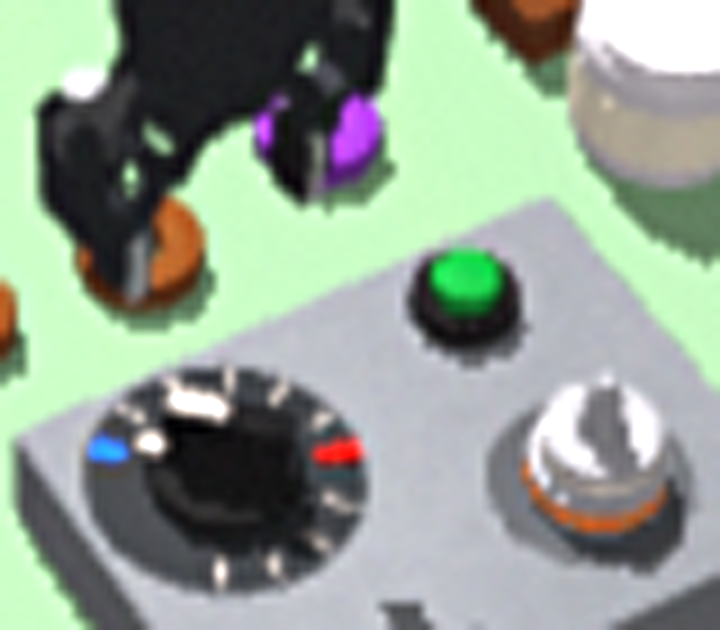

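```bash
python3 -m handwheel '{"grip":[-0.6,-0.6,-0.6,-0.6,-0.6],"travel":[[-29,40,3],[-59,80,6],[-90,122,10],[-90,122,10],[-90,122,10]],"dr":[[0,0,6],[0,0,11.9],[0,0,11.9],[0,0,11.9],[0,0,11.9]]}'
python3 -c "
from h import *
to([625.8,-268.3,76],0)"
```

```text
t: 27.6
tcp_pos: [626.6, -267.5, 168.8]
orientation: [0.704, 0.71, -0.0, -0.001]
ft_force: [-0.5, 0.3, 0.4]
width: 0.802
t27.60 tcp [ 626.6 -267.5  168.8] w68.1mm F [-0.5  0.3  0.4] yaw(y-axis) 0.5 tilt 0.17 q6 -0.58
travel [-0.9 -0.6 92.8]
  dr [-0.1 -0.1  0.5]
  dr [ 1.000e-01 -2.000e-01 -1.795e+02]
```

```bash
python3 -m handwheel '{"grip":[-0.6,-0.6,-0.6,-0.6,-0.6],"travel":[[-0.9,-0.6,30],[-0.9,-0.6,60],[-0.9,-0.6,85],[-0.9,-0.6,92],[-0.9,-0.6,92]],"dr":[[0,0,0],[0,0,0],[0,0,0],[0,0,0],[0,0,0]]}'
python3 - <<'E'
from h import *
to([625.8,-268.3,76],0);snap("d2s",(245,190,345,260),7,1.2,name="side")
E
```

```text
t: 28.1
tcp_pos: [624.8, -267.7, 78.4]
orientation: [0.705, 0.71, -0.0, -0.001]
ft_force: [0.7, -0.9, 0.9]
width: 0.801
t28.10 tcp [ 624.8 -267.7   78.4] w68.1mm F [ 0.7 -0.9  0.9] yaw(y-axis) 0.4 tilt 0.11 q6 -0.58
travel [-0.6  1.   2.4]
  dr [-0.1 -0.1  0.4]
  dr [ 1.000e-01 -2.000e-01 -1.796e+02]
```

View pics/d2s.png

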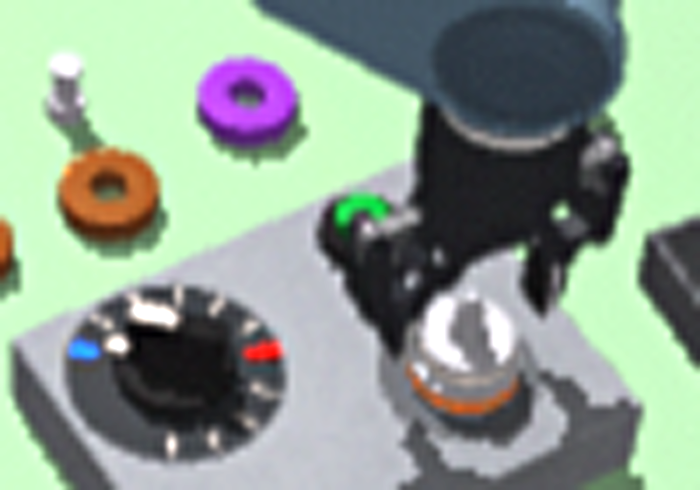

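```bash
python3 -m handwheel '{"grip":[-0.6,-0.6,1,1,1],"travel":[[-0.6,1,2],[-0.6,1,2.5],[-0.6,1,2.5],[-0.6,1,2.5],[-0.6,1,2.5]],"dr":[[0,0,0],[0,0,0],[0,0,0],[0,0,0],[0,0,0]]}' 80
python3 -m handwheel '{"grip":[1,1,1],"travel":[[0,0,0],[0,0,0],[0,0,0]],"dr":[[0,0,0],[0,0,0],[0,0,0]]}'
```

```text
t: 28.65
tcp_pos: [625.9, -269.3, 78.2]
orientation: [0.705, 0.71, -0.001, -0.002]
ft_force: [-9.8, 1.9, 11.3]
width: 0.467
t: 28.95
tcp_pos: [625.8, -269.3, 78.2]
orientation: [0.705, 0.71, -0.001, -0.002]
ft_force: [-10.4, 2.0, 10.8]
width: 0.464
```

```bash
python3 -m handwheel '{"grip":[1,1,1,1,1],"travel":[[0,0,-5],[0,0,-15],[0,0,-25],[0,0,-35],[0,0,-35]],"dr":[[0,0,0],[0,0,0],[0,0,0],[0,0,0],[0,0,0]]}'
python3 - <<'E'
from h import *
st();snap("d3s",(245,180,345,260),7,1.2,name="side")
E
```

```text
t: 29.45
tcp_pos: [626.2, -269.3, 112.8]
orientation: [0.705, 0.709, -0.001, -0.001]
ft_force: [-7.7, -0.0, 2.0]
width: 0.463
t29.45 tcp [ 626.2 -269.3  112.8] w39.4mm F [-7.7 -0.   2. ] yaw(y-axis) 0.4 tilt 0.15 q6 -0.58
```

View pics/d3s.png

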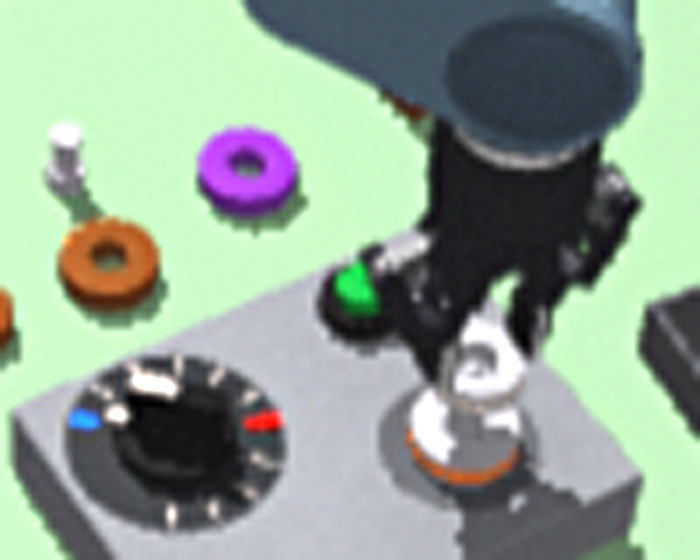

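```bash
python3 -m handwheel '{"grip":[1,1,1,1,1],"travel":[[0,-1.5,-15],[0,-1.5,-30],[0,-1.5,-45],[0,-1.5,-60],[0,-1.5,-60]],"dr":[[0,0,0],[0,0,0],[0,0,0],[0,0,0],[0,0,0]]}'
python3 - <<'E'
from h import *
st();snap("d4s",(245,170,345,250),7,1.2,name="side")
T=cv2.imread("pics/b4_raw.png"); h,s,v=cv2.split(cv2.cvtColor(T,cv2.COLOR_BGR2HSV))
R0=np.zeros(h.shape,bool);R0[140:260,130:230]=True
m=((h>15)&(h<35)&(s>140)&(v>50)&R0).astype(np.uint8)
cs,_=cv2.findContours(m,cv2.RETR_EXTERNAL,cv2.CHAIN_APPROX_NONE); c=max(cs,key=cv2.contourArea)
W=np.array([plane("top",*p[0],26)[:2] for p in c],np.float32); print(cv2.minAreaRect(W))
ap=cv2.approxPolyDP(c,5,True)[:,0]; print(ap.tolist(),[plane("top",*p,26)[:2].round(0).tolist() for p in ap])
E
```

```text
t: 30.0
tcp_pos: [627.5, -270.1, 175.8]
orientation: [0.705, 0.709, 0.001, 0.004]
ft_force: [-0.0, -0.3, -1.3]
width: 0.463
t30.00 tcp [ 627.5 -270.1  175.8] w39.4mm F [-0.  -0.3 -1.3] yaw(y-axis) 0.4 tilt 0.42 q6 -0.58
((554.7576904296875, 256.85223388671875), (268.65631103515625, 179.4982147216797), 3.796192169189453)
[[204, 150], [146, 156], [151, 245], [212, 239]] [[693.0, 182.0], [680.0, 354.0], [417.0, 337.0], [429.0, 161.0]]
```

View pics/d4s.png

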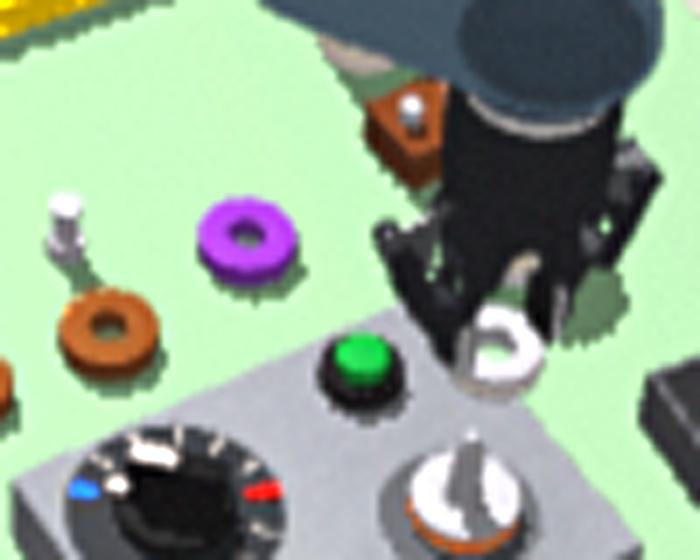

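```bash
python3 -m handwheel '{"grip":[1,1,1,1,1],"travel":[[44,-11,0],[88,-22,0],[132,-33,0],[176,-44,0],[220,-55,0]],"dr":[[0,0,0],[0,0,0],[0,0,0],[0,0,0],[0,0,0]]}'
python3 -m handwheel '{"grip":[1,1,1,1,1],"travel":[[44,-11,5],[88,-22,10],[132,-33,20],[176,-44,40],[220,-55,60]],"dr":[[0,0,0],[0,0,0],[0,0,0],[0,0,0],[0,0,0]]}'
python3 -c "
from h import *
to([496,253,100],3.8)"
```

```text
t: 30.55
tcp_pos: [567.9, -47.6, 170.4]
orientation: [0.705, 0.709, -0.0, -0.001]
ft_force: [0.3, 0.2, -1.7]
width: 0.462
t: 31.05
tcp_pos: [512.0, 172.0, 110.6]
orientation: [0.705, 0.709, 0.0, 0.0]
ft_force: [0.8, -0.1, -2.5]
width: 0.464
t31.05 tcp [512.  172.  110.6] w39.4mm F [ 0.8 -0.1 -2.5] yaw(y-axis) 0.3 tilt 0.03 q6 0.11
travel [ 81.1 -15.5  10.6]
  dr [ 0.  -0.  -3.5]
  dr [ -0.   -0.  176.5]
```

```bash
python3 -m handwheel '{"grip":[1,1,1,1,1],"travel":[[40,-8,5],[81,-15.5,20],[81,-15.5,45],[81,-15.5,60],[81,-15.5,60]],"dr":[[0,0,-3.5],[0,0,-3.5],[0,0,-3.5],[0,0,-3.5],[0,0,-3.5]]}'
python3 - <<'E'
from h import *
to([496,253,17],3.8); snap("e1s",(180,100,300,200),6,1.2,name="side")
E
```

```text
t: 31.55
tcp_pos: [494.3, 250.2, 48.2]
orientation: [0.683, 0.73, -0.003, -0.002]
ft_force: [-0.7, 0.2, -1.8]
width: 0.465
t31.55 tcp [494.3 250.2  48.2] w39.5mm F [-0.7  0.2 -1.8] yaw(y-axis) 3.8 tilt 0.37 q6 0.20
travel [ 2.7  2.  31.2]
  dr [-0.4  0.1  0. ]
  dr [-1.0e-01 -6.0e-01 -1.8e+02]
```

View pics/e1s.png

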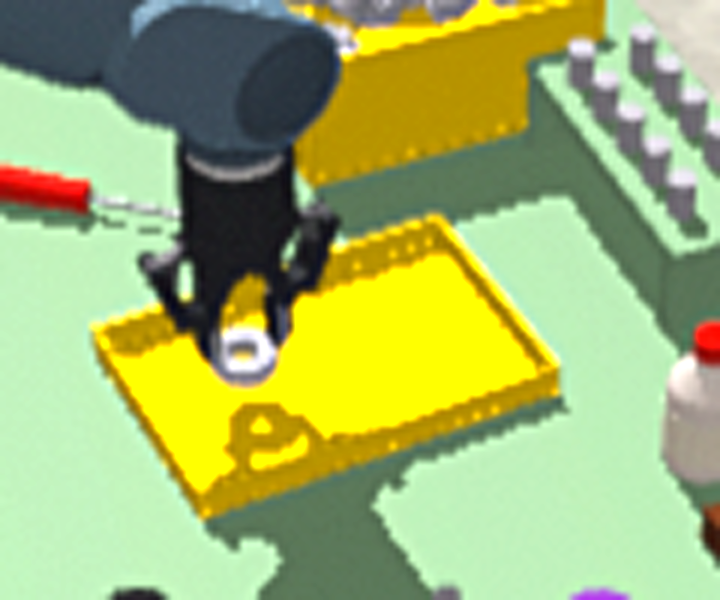

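Held well above the tray floor. I'm lowering with force checks.

```bash
python3 -m handwheel '{"grip":[1,1,1,1],"travel":[[2,2,10],[2,2,20],[2,2,27],[2,2,27]],"dr":[[0,0,0],[0,0,0],[0,0,0],[0,0,0]]}'
python3 -m handwheel '{"grip":[1,1,1],"travel":[[0,0,2],[0,0,4],[0,0,4]],"dr":[[0,0,0],[0,0,0],[0,0,0]]}'
```

```text
t: 32.0
tcp_pos: [497.8, 252.7, 23.0]
orientation: [0.683, 0.73, -0.001, -0.001]
ft_force: [0.6, 0.2, -2.7]
width: 0.461
t: 32.3
tcp_pos: [498.7, 253.3, 20.3]
orientation: [0.683, 0.731, 0.0, 0.0]
ft_force: [-0.6, -0.5, -1.0]
width: 0.463
```

```bash
python3 -m handwheel '{"grip":[1,1,1],"travel":[[0,0,1],[0,0,2],[0,0,2]],"dr":[[0,0,0],[0,0,0],[0,0,0]]}'
python3 -m handwheel '{"grip":[1,1,1],"travel":[[0,0,1],[0,0,2],[0,0,2]],"dr":[[0,0,0],[0,0,0],[0,0,0]]}'
```

```text
t: 32.6
tcp_pos: [498.6, 253.3, 18.2]
orientation: [0.683, 0.73, -0.0, -0.0]
ft_force: [-0.2, 0.4, -2.0]
width: 0.464
t: 32.9
tcp_pos: [498.8, 253.4, 16.5]
orientation: [0.683, 0.73, 0.0, -0.0]
ft_force: [-0.2, 0.1, 1.0]
width: 0.461
```

```bash
python3 -m handwheel '{"grip":[1,-0.3,-0.3,-0.3,-0.4],"travel":[[0,0,0.5],[0,0,0.5],[0,0,0.5],[0,0,0.5],[0,0,0.5]],"dr":[[0,0,0],[0,0,0],[0,0,0],[0,0,0],[0,0,0]]}'
python3 -m handwheel '{"grip":[-0.4,-0.4,-0.4,-0.4,-0.4],"travel":[[0,0,-25],[0,0,-70],[-20,5,-110],[-60,15,-140],[-100,25,-140]],"dr":[[0,0,0],[0,0,0],[0,0,0],[0,0,0],[0,0,0]]}'
python3 - <<'E'
from h import *
to([625.8,-268,150],0); snap("e2s",(180,100,340,260),3.7,1.2,name="side"); snap("e2",(130,140,290,260),4.5,1.5)
E
```

```text
t: 33.4
tcp_pos: [498.7, 253.3, 15.8]
orientation: [0.683, 0.73, 0.0, 0.0]
ft_force: [-0.0, 1.0, 0.1]
width: 0.705
t: 33.9
tcp_pos: [533.7, 155.0, 161.5]
orientation: [0.682, 0.731, 0.004, 0.004]
ft_force: [2.0, 0.6, 0.7]
width: 0.701
t33.90 tcp [533.7 155.  161.5] w59.6mm F [2.  0.6 0.7] yaw(y-axis) 4.0 tilt 0.60 q6 0.01
travel [-428.3   62.4   12.1]
  dr [ 0.6 -0.   4. ]
  dr [   0.     0.9 -176. ]
```

View pics/e2s.png

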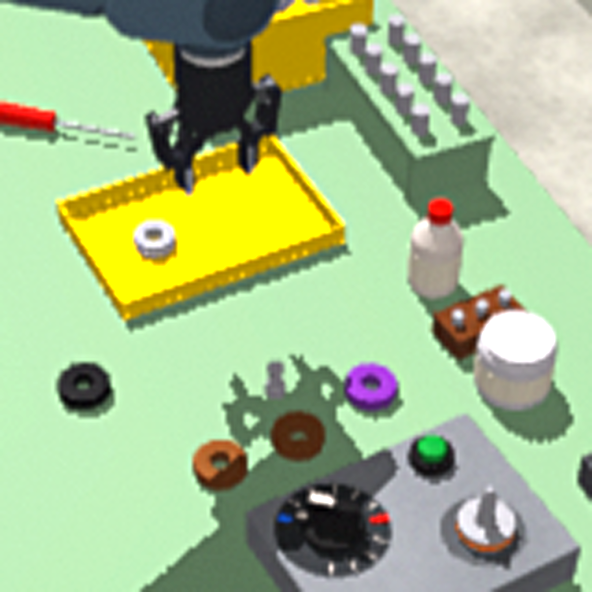

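View pics/e2.png

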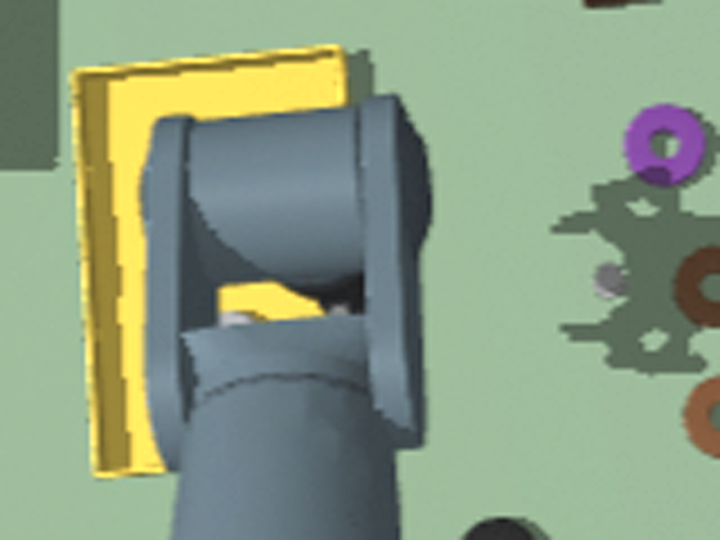

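```bash
python3 -m handwheel '{"grip":[-0.75,-0.75,-0.75,-0.75,-0.75],"travel":[[-48,7,0],[-96,14,0],[-144,21,0],[-192,28,0],[-240,35,0]],"dr":[[0,0,4],[0,0,4],[0,0,4],[0,0,4],[0,0,4]]}'
python3 -m handwheel '{"grip":[-0.75,-0.75,-0.75,-0.75,-0.75],"travel":[[-45,10,0],[-90,15,0],[-135,20,0],[-170,25,0],[-188,27,0]],"dr":[[0,0,0],[0,0,0],[0,0,0],[0,0,0],[0,0,0]]}'
python3 -c "
from h import *
to([625.8,-268.3,60],0)"
```

```text
t: 34.5
tcp_pos: [581.3, -83.1, 155.3]
orientation: [0.708, 0.706, 0.0, -0.0]
ft_force: [1.3, -0.3, 0.6]
width: 0.874
t: 35.0
tcp_pos: [607.9, -272.1, 155.1]
orientation: [0.709, 0.706, -0.0, -0.0]
ft_force: [0.2, 0.5, 0.2]
width: 0.876
t35.00 tcp [ 607.9 -272.1  155.1] w74.5mm F [0.2 0.5 0.2] yaw(y-axis) -0.3 tilt 0.03 q6 -0.59
travel [ 3.9 18.  95.1]
  dr [-0.  -0.  -0.3]
  dr [ -0.    0.  179.7]
```

```bash
python3 -m handwheel '{"grip":[-0.75,-0.75,-0.75,-0.75,-0.75],"travel":[[3.9,18,0],[3.9,18,20],[3.9,18,50],[3.9,18,75],[3.9,18,85]],"dr":[[0,0,0],[0,0,0],[0,0,0],[0,0,0],[0,0,0]]}'
python3 - <<'E'
from h import *
to([625.8,-268.3,59],0);snap("e3s",(245,190,345,260),7,1.2,name="side")
E
```

```text
t: 35.5
tcp_pos: [624.2, -263.5, 67.0]
orientation: [0.708, 0.707, -0.001, -0.003]
ft_force: [-0.3, 0.5, 0.1]
width: 0.878
t35.50 tcp [ 624.2 -263.5   67. ] w74.6mm F [-0.3  0.5  0.1] yaw(y-axis) -0.1 tilt 0.37 q6 -0.57
travel [-4.8  1.7  8. ]
  dr [-0.3 -0.2 -0.1]
  dr [ -0.3   0.5 179.9]
```

View pics/e3s.png

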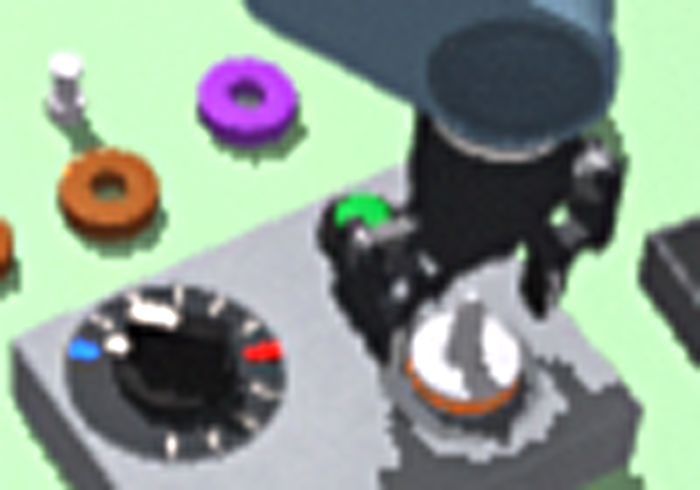

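```bash
python3 -m handwheel '{"grip":[-0.75,-0.75,-0.75,-0.75],"travel":[[-4,1.5,4],[-4.5,1.7,8],[-4.5,1.7,8],[-4.5,1.7,8]],"dr":[[0,0,0],[0,0,0],[0,0,0],[0,0,0]]}'
python3 -m handwheel '{"grip":[1,1,1,1,1],"travel":[[0,0,0],[0,0,0],[0,0,0],[0,0,0],[0,0,0]],"dr":[[0,0,0],[0,0,0],[0,0,0],[0,0,0],[0,0,0]]}' 80
python3 -m handwheel '{"grip":[1,1],"travel":[[0,0,0],[0,0,0]],"dr":[[0,0,0],[0,0,0]]}'
```

```text
t: 35.95
tcp_pos: [628.1, -271.0, 63.8]
orientation: [0.708, 0.706, 0.0, 0.001]
ft_force: [-0.7, 0.1, -0.2]
width: 0.873
t: 36.45
tcp_pos: [623.4, -271.6, 66.3]
orientation: [0.708, 0.707, -0.004, -0.005]
ft_force: [-30.5, 2.9, 27.6]
width: 0.17
t: 36.65
tcp_pos: [623.4, -271.6, 66.3]
orientation: [0.708, 0.707, -0.004, -0.005]
ft_force: [-30.7, 3.8, 28.1]
width: 0.165
```

```bash
python3 -m handwheel '{"grip":[-0.75,-0.75,-0.75,-0.75,-0.75],"travel":[[0,0,-2],[0,0,-3],[0,0,-3],[0,0,-3],[0,0,-3]],"dr":[[0,0,0],[0,0,0],[0,0,0],[0,0,0],[0,0,0]]}'
python3 - <<'E'
from h import *
to([625.8,-268.3,57],0);snap("e4s",(245,190,345,260),7,1.2,name="side")
E
```

```text
t: 37.15
tcp_pos: [627.6, -270.4, 65.3]
orientation: [0.708, 0.706, -0.0, -0.0]
ft_force: [-0.4, -0.1, 0.6]
width: 0.87
t37.15 tcp [ 627.6 -270.4   65.3] w73.9mm F [-0.4 -0.1  0.6] yaw(y-axis) -0.1 tilt 0.03 q6 -0.57
travel [ 2.1 -1.8  8.3]
  dr [-0.  -0.  -0.1]
  dr [ -0.    0.  179.9]
```

View pics/e4s.png

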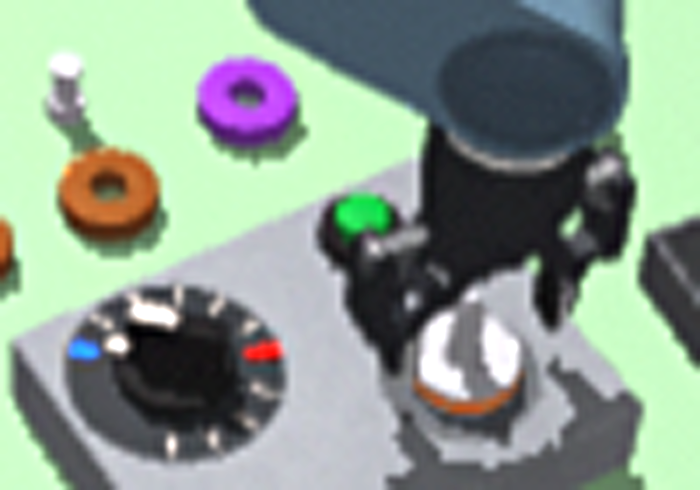

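```bash
python3 -m handwheel '{"grip":[-0.75,-0.75,-0.75,-0.75,-0.75],"travel":[[2,-1.8,4],[2,-1.8,8],[2,-1.8,9],[2,-1.8,9],[2,-1.8,9]],"dr":[[0,0,0],[0,0,0],[0,0,0],[0,0,0],[0,0,0]]}'
python3 -c "
from h import *
to([625.8,-268.3,56],0)"
```

```text
t: 37.7
tcp_pos: [625.9, -268.7, 56.8]
orientation: [0.708, 0.706, -0.0, 0.0]
ft_force: [-0.2, -0.5, -0.2]
width: 0.875
t37.70 tcp [ 625.9 -268.7   56.8] w74.3mm F [-0.2 -0.5 -0.2] yaw(y-axis) -0.1 tilt 0.00 q6 -0.57
travel [ 0.4 -0.1  0.8]
  dr [ 0.   0.  -0.1]
  dr [  0.   -0.  179.9]
```

```bash
python3 -m handwheel '{"grip":[-0.75,0,0,0,0],"travel":[[0,0,2],[0,0,2],[0,0,2],[0,0,2],[0,0,2]],"dr":[[0,0,0],[0,0,0],[0,0,0],[0,0,0],[0,0,0]]}' 80
python3 - <<'E'
from h import *
st();snap("e5s",(245,190,345,260),7,1.2,name="side")
E
```

```text
t: 38.2
tcp_pos: [625.6, -268.7, 55.7]
orientation: [0.708, 0.706, -0.0, -0.0]
ft_force: [-3.2, 1.2, 4.9]
width: 0.583
t38.20 tcp [ 625.6 -268.7   55.7] w49.5mm F [-3.2  1.2  4.9] yaw(y-axis) -0.1 tilt 0.06 q6 -0.57
```

View pics/e5s.png

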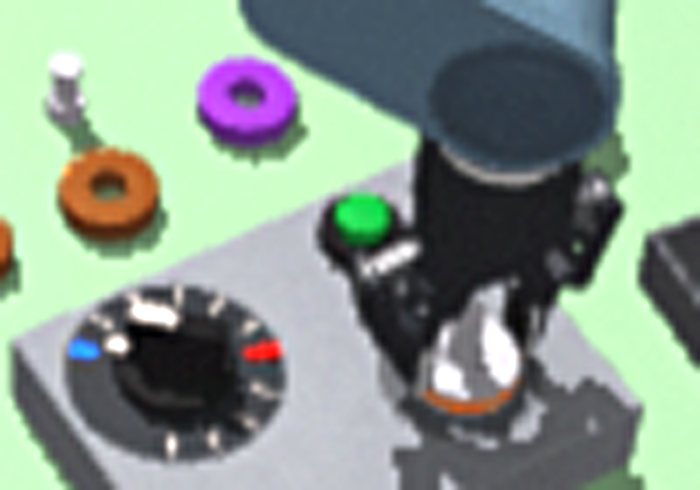

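Gripped, with the width the same as on the first grasp (0.583). Squeezing fully and lifting.

```bash
python3 -m handwheel '{"grip":[1,1,1,1,1],"travel":[[0,0,0],[0,0,0],[0,0,-10],[0,0,-25],[0,0,-40]],"dr":[[0,0,0],[0,0,0],[0,0,0],[0,0,0],[0,0,0]]}'
python3 -m handwheel '{"grip":[1,1,1,1,1],"travel":[[0,0,-15],[0,0,-30],[0,0,-50],[0,0,-65],[0,0,-65]],"dr":[[0,0,0],[0,0,0],[0,0,0],[0,0,0],[0,0,0]]}'
python3 - <<'E'
from h import *
to([611,260,120],3.8);snap("e6s",(245,170,345,250),7,1.2,name="side")
E
```

```text
t: 38.75
tcp_pos: [625.6, -268.6, 95.7]
orientation: [0.708, 0.706, -0.0, -0.0]
ft_force: [-0.9, -0.3, -2.9]
width: 0.585
t: 39.25
tcp_pos: [627.6, -269.7, 163.9]
orientation: [0.708, 0.706, 0.001, 0.003]
ft_force: [-0.9, -0.0, -2.7]
width: 0.584
t39.25 tcp [ 627.6 -269.7  163.9] w49.6mm F [-0.9 -0.  -2.7] yaw(y-axis) -0.1 tilt 0.39 q6 -0.57
travel [529.8 -18.1  42. ]
  dr [ 0.3  0.2 -3.9]
  dr [  0.3  -0.5 176.1]
```

View pics/e6s.png

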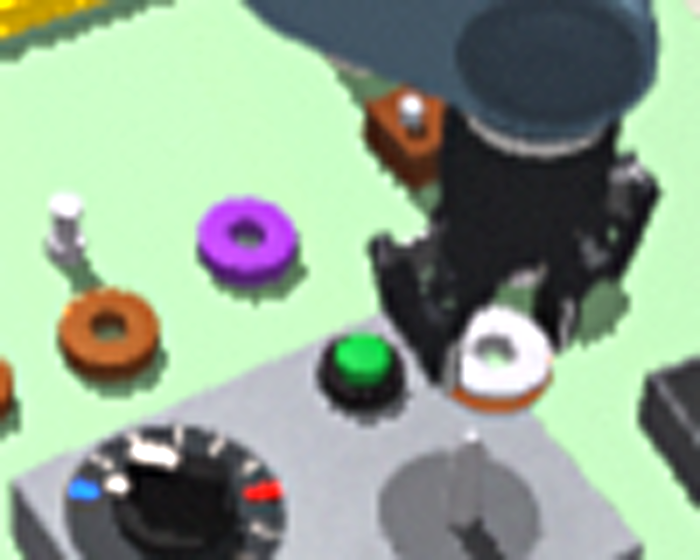

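```bash
python3 -m handwheel '{"grip":[1,1,1,1,1],"travel":[[45,-2,0],[90,-4,0],[135,-6,0],[180,-8,0],[225,-9,0]],"dr":[[0,0,0],[0,0,0],[0,0,0],[0,0,0],[0,0,0]]}'
python3 -m handwheel '{"grip":[1,1,1,1,1],"travel":[[45,-2,0],[90,-4,5],[135,-6,15],[180,-8,25],[225,-9,35]],"dr":[[0,0,-3.9],[0,0,-3.9],[0,0,-3.9],[0,0,-3.9],[0,0,-3.9]]}'
python3 -c "
from h import *
to([611,260,60],3.8)"
```

```text
t: 39.8
tcp_pos: [616.2, -41.7, 158.4]
orientation: [0.708, 0.706, -0.001, -0.001]
ft_force: [0.2, 0.0, -3.0]
width: 0.583
t: 40.3
tcp_pos: [607.7, 183.1, 123.2]
orientation: [0.684, 0.73, -0.001, -0.001]
ft_force: [0.6, -0.5, -2.3]
width: 0.585
t40.30 tcp [607.7 183.1 123.2] w49.7mm F [ 0.6 -0.5 -2.3] yaw(y-axis) 3.8 tilt 0.11 q6 0.05
travel [76.5  8.4 63.1]
  dr [-0.1  0.  -0. ]
  dr [  0.    0.2 180. ]
```

```bash
python3 -m handwheel '{"grip":[1,1,1,1,1],"travel":[[40,4,10],[76.5,8.4,30],[76.5,8.4,55],[76.5,8.4,75],[76.5,8.4,75]],"dr":[[0,0,0],[0,0,0],[0,0,0],[0,0,0],[0,0,0]]}'
python3 - <<'E'
from h import *
to([611,260,12],3.8); snap("f1s",(180,100,300,200),6,1.2,name="side")
E
```

```text
t: 40.8
tcp_pos: [608.5, 257.8, 44.6]
orientation: [0.683, 0.73, -0.004, -0.003]
ft_force: [-1.1, 0.1, -3.0]
width: 0.582
t40.80 tcp [608.5 257.8  44.6] w49.5mm F [-1.1  0.1 -3. ] yaw(y-axis) 3.8 tilt 0.55 q6 0.16
travel [ 2.1  3.  32.5]
  dr [-0.5  0.1 -0. ]
  dr [1.0e-01 9.0e-01 1.8e+02]
```

View pics/f1s.png

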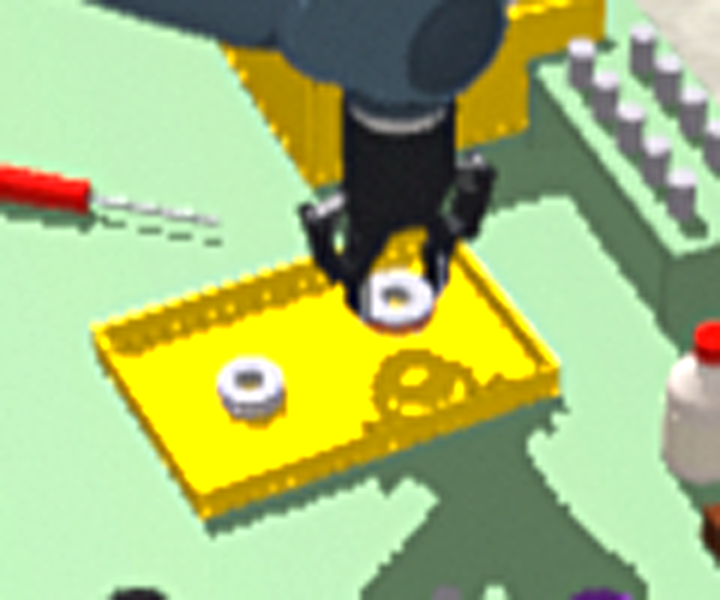

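```bash
python3 -m handwheel '{"grip":[1,1,1,1],"travel":[[0,0,12],[0,0,24],[0,0,31],[0,0,31]],"dr":[[0,0,0],[0,0,0],[0,0,0],[0,0,0]]}'
python3 -m handwheel '{"grip":[1,1,1],"travel":[[0,0,2],[0,0,4],[0,0,4]],"dr":[[0,0,0],[0,0,0],[0,0,0]]}'
```

```text
t: 41.25
tcp_pos: [611.3, 257.8, 17.2]
orientation: [0.684, 0.73, -0.001, -0.001]
ft_force: [0.5, 1.0, -2.4]
width: 0.581
t: 41.55
tcp_pos: [612.4, 258.3, 14.9]
orientation: [0.684, 0.73, 0.0, 0.0]
ft_force: [-0.4, -0.0, -2.7]
width: 0.581
```

```bash
python3 -m handwheel '{"grip":[1,1,1],"travel":[[0,0,2],[0,0,4],[0,0,4]],"dr":[[0,0,0],[0,0,0],[0,0,0]]}'
python3 -m handwheel '{"grip":[1,1,1],"travel":[[0,0,1],[0,0,1.5],[0,0,1.5]],"dr":[[0,0,0],[0,0,0],[0,0,0]]}'
```

```text
t: 41.85
tcp_pos: [612.1, 258.3, 10.4]
orientation: [0.684, 0.73, -0.0, -0.0]
ft_force: [-0.5, 0.8, -2.4]
width: 0.584
t: 42.15
tcp_pos: [612.4, 258.3, 9.8]
orientation: [0.684, 0.73, -0.0, -0.0]
ft_force: [-2.1, -0.2, 0.5]
width: 0.586
```

Contact with the floor. Releasing and retreating.

```bash
python3 -m handwheel '{"grip":[-0.4,-0.5,-0.5,-0.5,-0.5],"travel":[[0,0,0],[0,0,0],[0,0,0],[0,0,0],[0,0,0]],"dr":[[0,0,0],[0,0,0],[0,0,0],[0,0,0],[0,0,0]]}'
python3 -m handwheel '{"grip":[-0.5,-0.5,-0.5,-0.5,-0.5],"travel":[[0,0,-25],[0,0,-70],[0,0,-115],[0,0,-160],[0,0,-200]],"dr":[[0,0,0],[0,0,0],[0,0,0],[0,0,0],[0,0,0]]}'
python3 -m handwheel '{"grip":[-0.5,-0.5,-0.5,-0.5,-0.5],"travel":[[40,-20,0],[80,-40,0],[120,-60,0],[160,-80,0],[200,-100,0]],"dr":[[0,0,0],[0,0,0],[0,0,0],[0,0,0],[0,0,0]]}'
python3 -m handwheel '{"grip":[-0.5,-0.5,-0.5,-0.5,-0.5],"travel":[[40,-20,0],[80,-40,0],[100,-60,0],[100,-60,0],[100,-60,0]],"dr":[[0,0,0],[0,0,0],[0,0,0],[0,0,0],[0,0,0]]}'
python3 - <<'E'
from h import *
st(); snap("g1",None,1.5,1.5); snap("g1s",None,1.5,1.1,name="side")
E
```

```text
t: 42.65
tcp_pos: [612.4, 258.3, 9.4]
orientation: [0.684, 0.73, 0.0, 0.0]
ft_force: [-0.9, 1.1, -0.5]
width: 0.752
t: 43.15
tcp_pos: [612.5, 258.4, 212.0]
orientation: [0.684, 0.73, 0.001, 0.0]
ft_force: [0.2, 0.1, -0.4]
width: 0.746
t: 43.65
tcp_pos: [498.4, 452.7, 209.5]
orientation: [0.684, 0.73, 0.0, 0.0]
ft_force: [0.9, -0.8, -0.9]
width: 0.749
t: 44.15
tcp_pos: [432.7, 547.3, 209.1]
orientation: [0.683, 0.73, -0.0, 0.0]
ft_force: [-0.1, 0.3, 0.4]
width: 0.752
t44.15 tcp [432.7 547.3 209.1] w63.9mm F [-0.1  0.3  0.4] yaw(y-axis) 3.8 tilt 0.03 q6 0.67
```

View pics/g1.png

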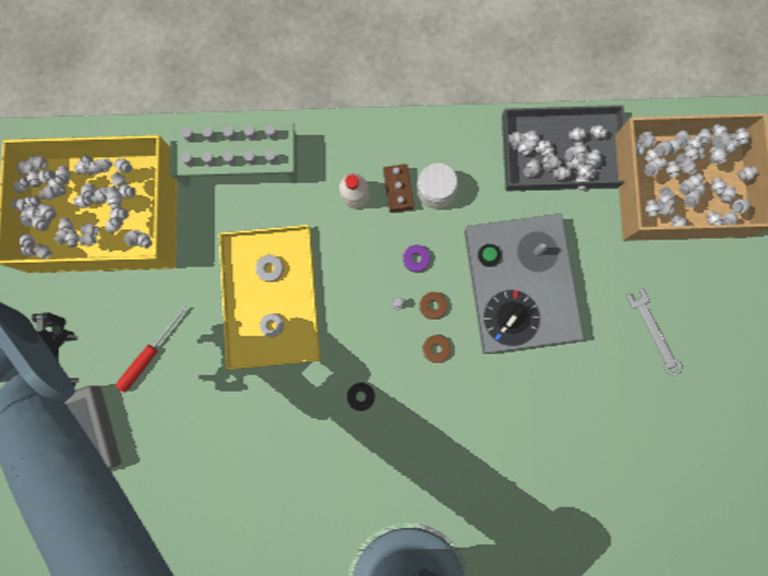

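View pics/g1s.png

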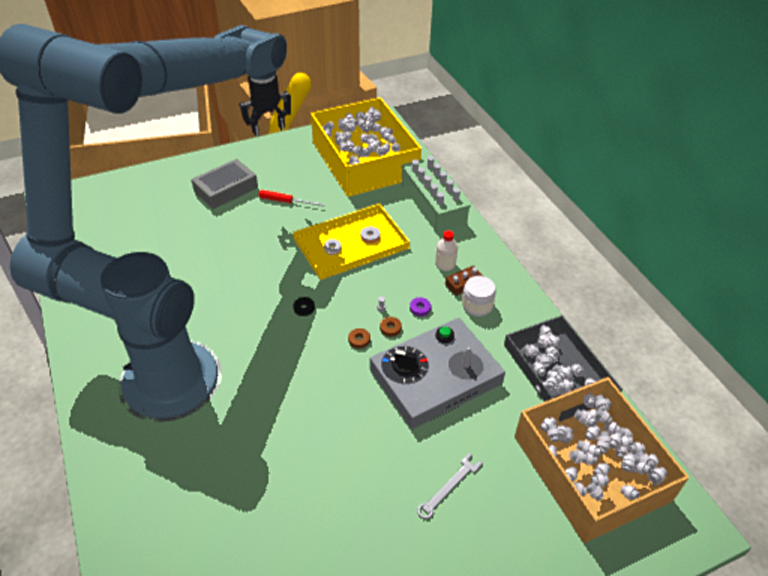

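```bash
python3 - <<'E'
import cv2,numpy as np
T=cv2.imread("pics/g1_raw.png")
a=cv2.resize(T[190:235,318:365],None,fx=8,fy=8,interpolation=cv2.INTER_CUBIC)[:360,:376]
b=cv2.resize(T[145:250,140:220],None,fx=3.43,fy=3.43,interpolation=cv2.INTER_CUBIC)[:360]
cv2.imwrite("pics/g2.png",np.clip(np.hstack([a,b])*1.5,0,255).astype(np.uint8))
E
```

```text
(no output)
```

View pics/g2.png

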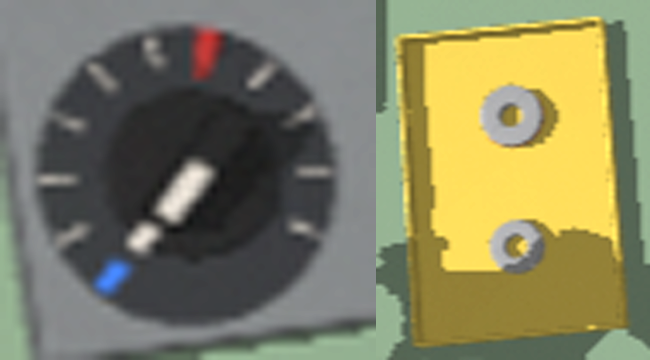

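The white pointer lines up with the blue line (top view), and both collars lie flat and apart in the tray, at top px (180,179) and (181,216). Handing in.

```bash
python3 -c "
from bench import env
print(env.hand_in())"
```

```text
the job is handed in; nothing more can be done
None
```

I finished the whole job and handed it in at about 44 s. Only two steel collars were on the bench, collar_54 (orange band) and collar_46 (white band).

- **Loading:** I threaded collar_54, then collar_46 onto the post, and pictures showed both seated.
- **Dial and button:** I turned the dial to the red marker, where the pointer met it within about 1° in the side view. I then pressed the button to its stop at about 18 N for roughly 0.8 s and turned the dial back to the blue zero end stop.
- **Unloading:** I moved collar_46, then collar_54 into the yellow tray and let go of them.

**Last checks:** both collars lie flat and apart in the tray. The pointer is on the blue line, the post is empty and the button is up. The decoys and bystanders look unmoved, and the robot is clear of everything.

**One miss:** while unloading, my first grasp of collar_54 was about 7 mm too high and closed on the post, with roughly 41 N in total at the wrist. I reopened, went lower and gripped it properly. The collar stayed on the post, with no harm visible in the pictures.

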